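# Change the balcony power box over to battery through its interlock

### The arm

A 6-joint arm with a two-finger parallel gripper is mounted at the origin on the work surface. World frame = base frame: x ahead of the robot, y to its left, z up, the work surface at z = 0. Lengths are in m, angles in rad, forces in N, time in s.
With the tool pointing down it reaches from about 0.325 to 0.9 m from the base axis. Payload 6.1 kg.
Tool frame: the origin (TCP) lies midway between the tips of the shut fingers; the grasp point (between the pads) lies grip_depth behind it (grip_depth is the distance from the TCP to the grasp point, in m); x points along the fingers, z is the direction in which the jaws open and shut, and the axes are right-handed (so a half turn about x gives the same grasp; the last joint's range is limited). The gripper opens to 87 mm and grips with 3 to 60 N. Pads are 19 mm wide; open, the fingers measure 117 mm over their backs; the gripper's body (75 mm by 190 mm) begins 51 mm behind the grasp point.
Start: joints at [1.217, 0.22, 1.526, -0, 1.395, -0.126], TCP at [0.141, 0.609, 0.223] pointing down, gripper open.
Joint ranges: [-2.98, 2.98], [-0.91, 2.08], [0.09, 2.57], [-1.24, 4.39], [0.2, 2.65], [-2.68, 2.68]. Speed limits (rad/s): [2.57, 2.57, 3.01, 3.14, 3.14, 3.14].

### API

Orientations are given as a unit quaternion [w, x, y, z].
In Python, from rig import * gives the robot as it stands.
- The arm moves only by the shell command python3 -m pendant 'ROWS' [FORCE]. ROWS is JSON, a list of rows, each an object with "delta_pos": the shift along the tool's x, y, z in m, a list of three; "rotation": the turn, a rotation vector about the tool's x, y, z in rad, a list of three; "gripper": the finger opening in m, from 0 to 0.087. In form: [{"delta_pos": [dx, dy, dz], "rotation": [rx, ry, rz], "gripper": gripper}, ...]. A call has 1 to 5 rows; each row shifts and turns the commanded pose from where the row before left it, along the tool's axes as they then stand; what a row does not reach is not made up. A row lasts 1/10 s, in which the tool goes at most 50 mm and 8.59 degrees, less where a joint would pass 70% of its speed; a pose out of reach is approached as far as the arm can. A call with a gripper value outside its range is refused whole. The fingers move at their own pace and stop on an object; FORCE is the grip in N (left out, the last holds). Time passes only in rows, so rows that do not move let the fingers close. It gives the time, the measured TCP pose, the force and the opening at its end, in the units of the state.
- read_state(): the state, without advancing time (a new reading comes with each control period).
- capture(name): name is "scene" or "top"; returns a dict with "frame" (384x512x3 uint8, red, green, blue), "depth" (384x512 float32, m along the optical axis (not along the pixel's ray), 0 where there is no reading), "K" (3x3 intrinsics, pixels), "camera_from_world" (4x4, takes a point from world to camera coordinates). Camera axes: x right, y up, looking along -z (the intrinsics and any distortion apply to the point x, -y, -z); pixel columns grow to the right and rows downward; lengths in m; the calibration is good to about 2 mm. A picture is of the moment at which its call begins.
- close_job(): hands the job in, once; it reports no verdict.
The state is a dict: "time_s": time; "joints": joint angles; "qd": joint speeds; "joint_efforts": joint torques, N m; "tool_pos": TCP position; "tcp_rot": TCP orientation; "ft_force": force on the tool from outside, world axes, zero at the start; "ft_torque": the same for the moment, N m; "width": opening from 0.0 (shut) to 1.0 (fully open).
Only numpy, scipy, OpenCV 4.12 (cv2) and the standard library are available. Lean on these libraries where they do the work, as an engineer would, in place of code of your own. Each camera call takes 0.05 s, during which the arm holds its last target.

### The job

Change the power box over to battery: swing both bar-handled switches, which are on, fully off until each is home on its stop, then throw the ball-handled switch fully on, and let go. The switches are interlocked and each is free only when it is its turn, so feel gently which one gives, never force one that is held (nothing here needs more than about 10 N, and 20 N across a handle overstrains it), and leave the other things on the table where they are.

Things in the scene. Friction and masses are not known exactly. Their poses are not given: they have to be found in the camera images.
- changeover: Grey power changeover box fixed on the table: 190 (its x) x 340 (its y) x 100 mm high; origin: centre of its underside, z up. Its +x side, with two round sockets, faces away from the robot. Three lever switches stand on its lid in a row along its y, 90 mm apart; which stands in which place differs.
- bar_p (a joint): One of two look-alike bar-handled switches (mains or outlets, which is not known); starts on. Lever angle about the box's y: 0 off (leans 0.65 rad to -x), 1.30 on (leans 0.65 rad to +x). Off ends on a rubber stop, anywhere from -0.06 to 0.06; on ends hard at 1.30. Stays where left; 5 to 6 N at the handle moves it. Held by the interlock it has up to 0.25 rad of play, then is solid; a bar not within 2 mm of its stop still holds others.
- bar_p_grip (a point): Centre of the bar handle: black plastic cylinder 22 mm in diameter, 40 mm long, lying along the box's y. It lies 80 mm from the pivot on a shank 12 mm wide, 58 to 74 mm above the lid (lid 100 mm above the table). The axes tilt with the lever.
- bar_p_flex (a joint): How far the springy plastic shank of this handle is bent, in rad: 0 unloaded, positive when the handle is pushed towards on. 0.05 means 20 N across the handle (handle centre 3 mm off).
- bar_p_pivot (a point): Point on this lever's swing axis, midway along its handle's width, 94 mm above the table; does not move when the lever swings. Axes as the box's.
- bar_q (a joint): One of two look-alike bar-handled switches (mains or outlets, which is not known); starts on. Lever angle about the box's y: 0 off (leans 0.65 rad to -x), 1.30 on (leans 0.65 rad to +x). Off ends on a rubber stop, anywhere from -0.06 to 0.06; on ends hard at 1.30. Stays where left; 5 to 6 N at the handle moves it. Held by the interlock it has up to 0.25 rad of play, then is solid; a bar not within 2 mm of its stop still holds others.
- bar_q_grip (a point): Centre of the bar handle: black plastic cylinder 22 mm in diameter, 40 mm long, lying along the box's y. It lies 80 mm from the pivot on a shank 12 mm wide, 58 to 74 mm above the lid (lid 100 mm above the table). The axes tilt with the lever.
- bar_q_flex (a joint): How far the springy plastic shank of this handle is bent, in rad: 0 unloaded, positive when the handle is pushed towards on. 0.05 means 20 N across the handle (handle centre 3 mm off).
- bar_q_pivot (a point): Point on this lever's swing axis, midway along its handle's width, 94 mm above the table; does not move when the lever swings. Axes as the box's.
- ball (a joint): Battery switch, the only one with a ball handle; starts off. Lever angle about the box's y: 0 off (leans 0.65 rad to -x), 1.30 on (leans 0.65 rad to +x). Hard ends at 0 and 1.30. Stays where left; 5 to 6 N at the handle moves it. Held by the interlock it has up to 0.25 rad of play, then is solid; a bar not within 2 mm of its stop still holds others.
- ball_grip (a point): Centre of the black plastic ball handle, 34 mm in diameter. It lies 80 mm from the pivot on a shank 12 mm wide, 58 to 74 mm above the lid (lid 100 mm above the table). The axes tilt with the lever.
- ball_flex (a joint): How far the springy plastic shank of this handle is bent, in rad: 0 unloaded, positive when the handle is pushed towards on. 0.05 means 20 N across the handle (handle centre 3 mm off).
- ball_pivot (a point): Point on this lever's swing axis, midway along its handle's width, 94 mm above the table; does not move when the lever swings. Axes as the box's.
- tumbler: Bystander: stubby clear glass tumbler, 76 mm wide, 85 mm high, close beside the box; origin at its underside.
- tray: Bystander: lime hard silicone tray, 150 x 110 x 16 mm, close beside the box; origin at its underside.
- opener: Bystander: chrome bottle opener, about 120 mm long, lying in the tray; origin at its underside.
- tub: Bystander: closed white plastic tub, 122 mm wide, 93 mm high; origin at its underside.
- rack: Bystander: slotted wooden rack of upright flat plastic dividers, 160 x 230 mm, 166 mm high; origin at its underside.
- plant: Bystander: succulent in a terracotta pot, 102 mm wide, about 120 mm high; origin at its underside.
- screwdriver: Bystander: screwdriver lying on the table; origin at its underside.

How it is judged:
By the outcome, as a careful person would: the job done as asked, in the order asked, and still so for the second after the job is handed in, with the robot touching nothing.
It also fails if it takes over 72 s, if anything falls off the work surface, if the arm or the gripper's body presses on something with over 40 N, if the wrist force passes 120 N, or if a joint passes its speed limit or range.

## Working session

There is one attempt and no reset: what is moved stays moved. The work goes in short steps, Python scripts to look and compute and a shell command to move; the robot and the scene stay as the last step left them, time stands still between calls to the robot, and variables do not carry over. Pictures are saved under pics/ and viewed, and the job is handed in when it is done.

```bash
ls; mkdir -p pics
python3 - <<'E'
from rig import *
import cv2
for n in ("scene","top"):
    c=capture(n); cv2.imwrite(f"pics/{n}0.png",cv2.cvtColor(c["frame"],cv2.COLOR_RGB2BGR))
    print(n,c["K"].round(1).tolist(),c["camera_from_world"].round(3).tolist(),(c["depth"]>0).mean())
print(read_state())
E
```

```text
pics
scene [[349.5, 0.0, 252.6], [0.0, 349.5, 192.5], [0.0, 0.0, 1.0]] [[-0.517, 0.856, -0.003, 0.261], [-0.622, -0.374, 0.688, 0.27], [0.588, 0.357, 0.726, -1.567], [0.0, 0.0, 0.0, 1.0]] 0.9921213785807291
top [[394.2, 0.0, 259.0], [0.0, 394.2, 192.4], [0.0, 0.0, 1.0]] [[0.008, -1.0, 0.021, -0.011], [0.997, 0.01, 0.082, -0.568], [-0.082, 0.02, 0.996, -1.355], [0.0, 0.0, 0.0, 1.0]] 0.9959818522135416
{'time_s': 0.1, 'joints': array([ 1.21690948e+00,  2.21143069e-01,  1.52748557e+00,  2.78443412e-06,
        1.39470555e+00, -1.26096118e-01]), 'qd': array([ 4.61578848e-04, -2.51425285e-03, -3.41964081e-03, -9.99131871e-05,
        3.29915055e-04, -9.68097512e-04]), 'joint_efforts': array([ 2.82149442e-03, -4.95947850e+01, -3.88521731e+01,  7.02691404e-02,
        5.15992718e-02, -3.05217270e-05]), 'tool_pos': array([0.14094787, 0.60833027, 0.22155514]), 'tcp_rot': array([ 0.55305811, -0.44025411,  0.5541119 ,  0.43961693]), 'ft_force': array([-0.06523628,  0.05890022,  0.86444655]), 'ft_torque': array([ 0.00084972, -0.00788558, -0.01614148]), 'width': 1.001167481290872}
```

View pics/scene0.png

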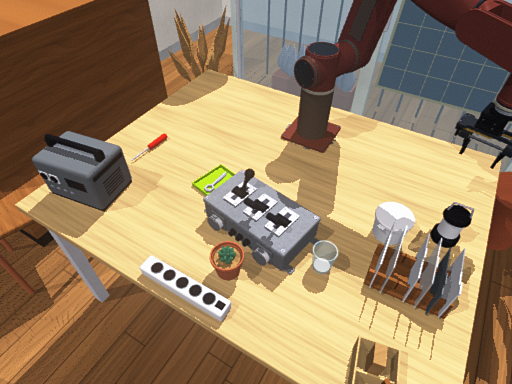

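View pics/top0.png

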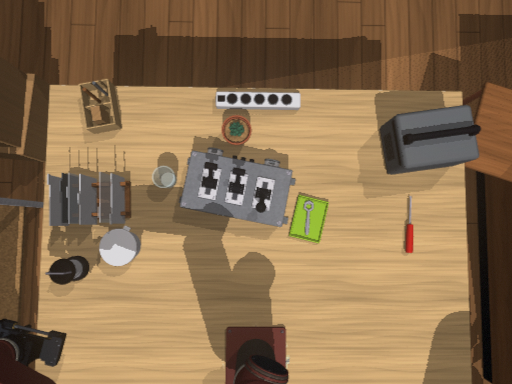

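The top view shows the box centred near (238,187). The ball is at about (262,205), on the right (-y) end, and the bars are at about (210,180) and (237,185). Next I measure them.

```bash
cat > h.py <<'E'
import numpy as np, cv2
from rig import *
def cloud(c):
    d=c["depth"];K=c["K"];v,u=np.mgrid[:d.shape[0],:d.shape[1]]
    p=np.stack([(u-K[0,2])/K[0,0]*d,-(v-K[1,2])/K[1,1]*d,-d,np.ones_like(d)],-1)
    w=p@np.linalg.inv(c["camera_from_world"]).T
    w=w[...,:3];w[d<=0]=np.nan
    return w
def ray(c,u,v,z):
    K=c["K"];M=np.linalg.inv(c["camera_from_world"])
    r=M[:3,:3]@np.array([(u-K[0,2])/K[0,0],-(v-K[1,2])/K[1,1],-1]);o=M[:3,3]
    return o+r*(z-o[2])/r[2]
def pix(c,p):
    q=c["camera_from_world"]@np.append(p,1);K=c["K"]
    return np.array([K[0,0]*q[0]/-q[2]+K[0,2],K[1,1]*-q[1]/-q[2]+K[1,2]])
E
python3 - <<'E'
from h import *
for n in ("top","scene"):
    c=capture(n);w=cloud(c);x,y,z=w[...,0],w[...,1],w[...,2]
    print(n,"table z",np.nanmedian(z[np.abs(z)<.03]))
    reg=(x>.3)&(x<.8)&(y>-.25)&(y<.3)
    m=(reg&(z>.092)&(z<.108)).astype(np.uint8)
    nl,lab,st,ce=cv2.connectedComponentsWithStats(m)
    k=1+np.argmax(st[1:,4]);P=w[lab==k]
    r=cv2.minAreaRect(P[:,:2].astype(np.float32));print("lid",r,np.median(P[:,2]),len(P))
    m=(reg&(z>.125)).astype(np.uint8)
    nl,lab,st,ce=cv2.connectedComponentsWithStats(m)
    for k in range(1,nl):
        if st[k,4]>10:
            P=w[lab==k];print(ce[k].round(1),st[k].tolist(),P.mean(0).round(3),P.min(0).round(3),P.max(0).round(3))
    f=c["frame"]; 
    a=(slice(140,235),slice(170,300)) if n=="top" else (slice(160,275),slice(190,335))
    cv2.imwrite(f"pics/{n}_z.png",cv2.resize(cv2.cvtColor(f[a],cv2.COLOR_RGB2BGR),None,fx=5.4,fy=5.2,interpolation=cv2.INTER_CUBIC))
E
```

```text
top table z 0.0008292804455143354
lid ((0.5748244524002075, 0.0725473165512085), (0.34397953748703003, 0.19375047087669373), 79.25684356689453) 0.09928751078901099 5065
[209.8 167.6] [204, 162, 13, 16, 118] [0.633 0.152 0.16 ] [0.608 0.132 0.125] [0.651 0.17  0.175]
[237.8 173.1] [232, 167, 13, 17, 116] [0.616 0.064 0.161] [0.589 0.044 0.125] [0.635 0.082 0.174]
[260.2 205.8] [255, 197, 11, 16, 111] [ 0.514 -0.008  0.164] [ 0.495 -0.023  0.126] [0.544 0.009 0.178]
scene table z -6.719250295522672e-05
lid ((0.5752719640731812, 0.07020550966262817), (0.34566447138786316, 0.19573555886745453), 79.76437377929688) 0.09778232531569919 4250
[248.1 175.7] [243, 169, 12, 17, 118] [ 0.521 -0.007  0.156] [ 0.5   -0.023  0.126] [0.541 0.006 0.176]
[249.8 202.8] [243, 197, 15, 12, 97] [0.626 0.064 0.163] [0.596 0.041 0.126] [0.635 0.082 0.171]
[272.6 218.2] [266, 212, 14, 13, 103] [0.643 0.152 0.164] [0.629 0.129 0.148] [0.652 0.171 0.171]
```

View pics/top_z.png

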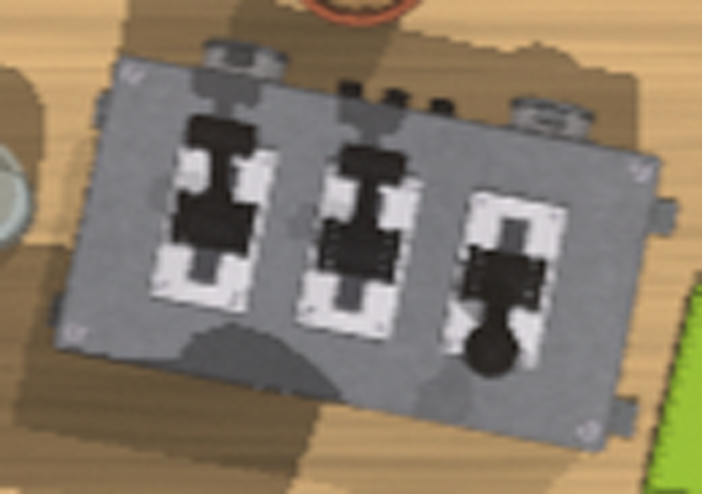

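View pics/scene_z.png

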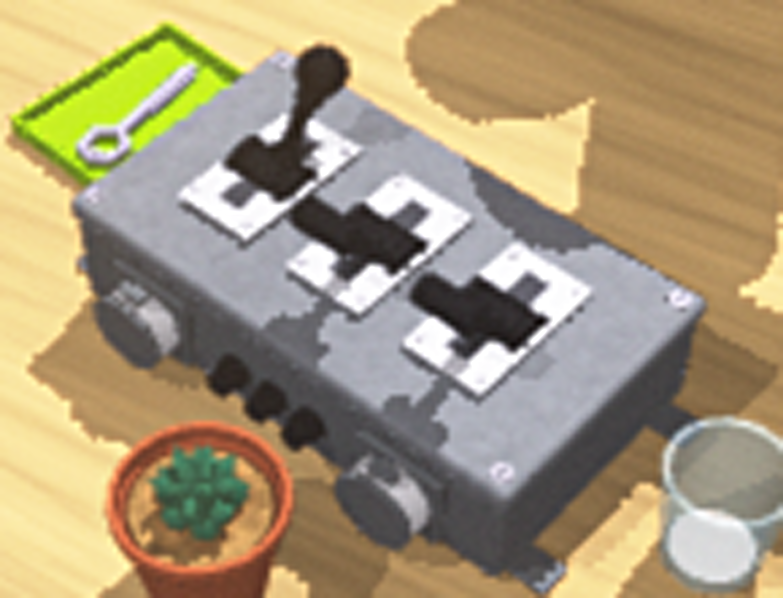

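```bash
cat >> h.py <<'E'
from scipy.spatial.transform import Rotation as Rn
yaw=np.deg2rad(-10.6)
C=np.array([.575,.0712]);ex=np.array([np.cos(yaw),np.sin(yaw)]);ey=np.array([-ex[1],ex[0]])
def tb(p): d=np.asarray(p)[:2]-C; return np.array([d@ex,d@ey])
def st():
    s=read_state();q=s["tcp_rot"];R=Rn.from_quat([q[1],q[2],q[3],q[0]]).as_matrix()
    return s,R
def goto(bx,by,z):
    "tool-frame shift to box coords"
    s,R=st();t=np.append(C+bx*ex+by*ey,z)
    return R.T@(t-s["tool_pos"])
def show():
    s,R=st();b=tb(s["tool_pos"]);f=s["ft_force"]
    print("t%.2f box(%.1f,%.1f) z%.1f  F box x%.1f y%.1f z%.1f w%.3f"%(s["time_s"],*(b*1000),s["tool_pos"][2]*1000,f[:2]@ex,f[:2]@ey,f[2],s["width"]*.087))
    return s,R
E
python3 - <<'E'
from h import *
import rig
print([a for a in dir(rig) if not a.startswith('_')], getattr(rig,'grip_depth',None))
s,R=show();print(R.round(3))
for z in (np.append(ex,0),-np.append(ex,0)):
    x=np.array([0,0,-1.]);T=np.stack([x,np.cross(z,x),z],1)
    print((Rn.from_matrix(R.T@T).as_rotvec()).round(3))
for n in ("top","scene"):
    c=capture(n);w=cloud(c)
    m=((w[...,2]>.125)&(w[...,0]>.3)&(w[...,0]<.8)&(w[...,1]>-.1)&(w[...,1]<.25)).astype(np.uint8)
    nl,lab,S,ce=cv2.connectedComponentsWithStats(m)
    for k in range(1,nl):
        if S[k,4]>10:
            P=w[lab==k];P=P[P[:,2]>.15];b=np.array([tb(p) for p in P]);print(n,(b.min(0)*1000).round(1),(b.max(0)*1000).round(1),P[:,2].max())
    for x,y,X,Y in [(.3,.0,.8,.6)]:
        m=(w[...,2]>.15)&(w[...,1]>.25)
    print("tall:",np.nanmin(w[m],0),np.nanmax(w[m],0))
E
```

```text
['PlanningError', 'capture', 'close_job', 'grip_depth', 'read_state'] 0.0187
t0.20 box(-525.4,448.3) z221.9  F box x0.1 y0.4 z0.1 w0.087
[[-0.    -0.974  0.226]
 [-0.001  0.226  0.974]
 [-1.     0.    -0.001]]
[ 1.528e+00 -1.000e-03  1.000e-03]
[-1.614e+00 -1.000e-03 -1.000e-03]
top [35.3 71. ] [ 58.  110.2] 0.17678952858958397
top [ 33.9 -19. ] [58.5 20.5] 0.17491787353475563
top [ -65.2 -105.3] [-30.  -72.1] 0.17930104178773654
tall: [0.08469218 0.41492081 0.15000674] [0.61557215 0.6853789  0.62908887]
scene [ -63.1 -101.8] [-30.1 -73.8] 0.17499299150533
scene [ 40.3 -22.2] [59.8 20.2] 0.17131456740336848
scene [38.2 69.8] [ 60.3 109.7] 0.17088254599026653
tall: [-0.9103311   0.25021479  0.15005812] [0.61915046 0.67383644 0.64422316]
```

```bash
python3 -m pendant '[{"delta_pos":[-0.04,0,0],"rotation":[0,0,0],"gripper":0.042},{"delta_pos":[-0.04,0,0],"rotation":[0,0,0],"gripper":0.042}]'
python3 - <<'E'
from h import *
show();print(goto(.048,.09,.30))
E
```

```text
time_s: 0.5
tool_pos: [0.1408, 0.6077, 0.3015]
tcp_rot: [0.552, -0.441, 0.555, 0.439]
ft_force: [0.6, 1.4, 0.3]
width: 0.896
t0.50 box(-525.5,447.5) z301.5  F box x0.3 y1.5 z0.3 w0.078
[ 0.00260346 -0.58830708 -0.33261411]
```

```bash
for i in 1; do python3 -m pendant '[{"delta_pos":[0,-0.036,-0.02],"rotation":[0.1,0,0],"gripper":0.042},{"delta_pos":[0,-0.034,-0.024],"rotation":[0.1,0,0],"gripper":0.042},{"delta_pos":[0,-0.032,-0.027],"rotation":[0.1,0,0],"gripper":0.042},{"delta_pos":[0,-0.029,-0.03],"rotation":[0.1,0,0],"gripper":0.042},{"delta_pos":[0,-0.025,-0.033],"rotation":[0.1,0,0],"gripper":0.042}]' >/dev/null; done
python3 - <<'E'
from h import *
s,R=show();print(s["joints"].round(2),R.round(2).tolist());print(goto(.048,.09,.30))
E
```

```text
t1.00 box(-408.5,284.6) z302.3  F box x0.5 y0.5 z-0.1 w0.044
[ 0.92 -0.17  1.78 -0.    1.54  0.08] [[0.0, -0.74, 0.67], [-0.0, 0.67, 0.74], [-1.0, -0.0, -0.0]]
[ 0.00252567 -0.49107268  0.07168453]
```

```bash
python3 -m pendant '[{"delta_pos":[0,-0.044,0.006],"rotation":[0,0,0],"gripper":0.042},{"delta_pos":[0,-0.044,0.006],"rotation":[0,0,0],"gripper":0.042},{"delta_pos":[0,-0.044,0.006],"rotation":[0,0,0],"gripper":0.042},{"delta_pos":[0,-0.044,0.006],"rotation":[0,0,0],"gripper":0.042},{"delta_pos":[0,-0.044,0.006],"rotation":[0,0,0],"gripper":0.042}]' >/dev/null
python3 -m pendant '[{"delta_pos":[0,-0.044,0.006],"rotation":[0,0,0],"gripper":0.042},{"delta_pos":[0,-0.044,0.006],"rotation":[0,0,0],"gripper":0.042},{"delta_pos":[0,-0.044,0.006],"rotation":[0,0,0],"gripper":0.042},{"delta_pos":[0,-0.044,0.006],"rotation":[0,0,0],"gripper":0.042},{"delta_pos":[0,-0.044,0.006],"rotation":[0,0,0],"gripper":0.042}]' >/dev/null
python3 -m pendant '[{"delta_pos":[0,0,0],"rotation":[0.14,0,0],"gripper":0.042},{"delta_pos":[0,0,0],"rotation":[0.14,0,0],"gripper":0.042},{"delta_pos":[0,0,0],"rotation":[0.14,0,0],"gripper":0.042},{"delta_pos":[0,0,0],"rotation":[0.14,0,0],"gripper":0.042},{"delta_pos":[0,0,0],"rotation":[0.14,0,0],"gripper":0.042}]' >/dev/null
cat >> h.py <<'E'
def rot():
    s,R=st();z=np.append(ex,0);x=np.array([0,0,-1.]);T=np.stack([x,np.cross(z,x),z],1)
    return Rn.from_matrix(R.T@T).as_rotvec().round(4)
E
python3 - <<'E'
from h import *
s,R=show();print(s["joints"].round(2),rot());print(goto(.048,.09,.30))
E
```

```text
t2.50 box(-2.0,110.1) z302.4  F box x-0.3 y-0.4 z-0.1 w0.042
[ 0.17  0.17  1.44 -0.    1.54  0.03] [ 3.22e-01 -3.00e-04  1.00e-04]
[ 0.00235492 -0.03488488  0.04105911]
```

```bash
python3 -m pendant '[{"delta_pos":[0,-0.017,0.02],"rotation":[0,0,0],"gripper":0.042},{"delta_pos":[0,-0.017,0.02],"rotation":[0.107,0,0],"gripper":0.042},{"delta_pos":[0,0,0],"rotation":[0.107,0,0],"gripper":0.042},{"delta_pos":[0,0,0],"rotation":[0.108,0,0],"gripper":0.042},{"delta_pos":[0,0,0],"rotation":[0,0,0],"gripper":0.042}]' >/dev/null
python3 - <<'E'
from h import *
s,R=show();print(s["joints"].round(2),rot());print(goto(.048,.09,.30))
E
```

```text
t3.00 box(47.0,90.7) z302.2  F box x-0.5 y0.1 z-0.2 w0.042
[ 0.11  0.26  1.34 -0.    1.55  0.29] [ 0.0047 -0.0004  0.0001]
[ 0.00223379 -0.00069272  0.00104088]
```

```bash
python3 -m pendant '[{"delta_pos":[0.04,0,0],"rotation":[0,0,0],"gripper":0.042},{"delta_pos":[0.04,0,0],"rotation":[0,0,0],"gripper":0.042},{"delta_pos":[0.02,0,0.001],"rotation":[0,0,0],"gripper":0.042},{"delta_pos":[0,0,0],"rotation":[0,0,0],"gripper":0.042}]' >/dev/null
python3 - <<'E'
from h import *
s,R=show();print(goto(.048,.09,.152))
for n in ("top","scene"):
    c=capture(n);f=c["frame"]
    a=(slice(110,235),slice(150,300)) if n=="top" else (slice(120,275),slice(170,355))
    cv2.imwrite(f"pics/{n}_1.png",cv2.resize(cv2.cvtColor(f[a],cv2.COLOR_RGB2BGR),None,fx=4,fy=4,interpolation=cv2.INTER_CUBIC)[:600])
E
```

```text
t3.40 box(45.1,90.2) z197.8  F box x-0.7 y-1.4 z-0.6 w0.042
[ 0.04581005 -0.00013004  0.00320125]
```

View pics/scene_1.png

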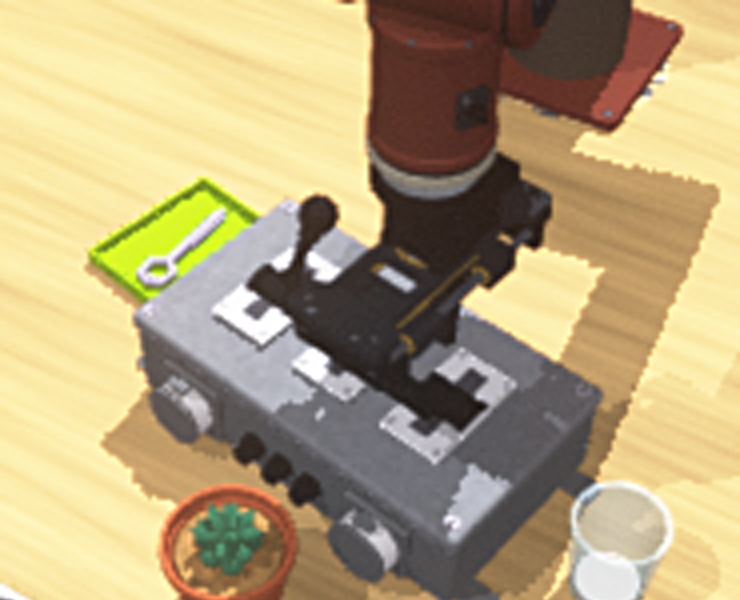

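The gripper sits over the left bar at about (450,400), with the jaws across the handle. The middle bar and the ball are clear of it.

```bash
cat > chk.py <<'E'
import sys
from h import *
lim=float(sys.argv[1]); s,R=show(); f=s["ft_force"]
sys.exit(1 if max(abs(f[:2]@ex),abs(f[:2]@ey),abs(f[2]))>lim else 0)
E
python3 -m pendant '[{"delta_pos":[0.005,0,0.003],"rotation":[0,0,0],"gripper":0.042},{"delta_pos":[0.005,0,0],"rotation":[0,0,0],"gripper":0.042}]' >/dev/null; python3 chk.py 5 && 
python3 -m pendant '[{"delta_pos":[0.005,0,0],"rotation":[0,0,0],"gripper":0.042},{"delta_pos":[0.005,0,0],"rotation":[0,0,0],"gripper":0.042}]' >/dev/null; python3 chk.py 5 && 
python3 -m pendant '[{"delta_pos":[0.005,0,0],"rotation":[0,0,0],"gripper":0.042},{"delta_pos":[0.005,0,0],"rotation":[0,0,0],"gripper":0.042}]' >/dev/null; python3 chk.py 5 && 
python3 -m pendant '[{"delta_pos":[0.005,0,0],"rotation":[0,0,0],"gripper":0.042},{"delta_pos":[0.005,0,0],"rotation":[0,0,0],"gripper":0.042}]' >/dev/null; python3 chk.py 5 && 
python3 -m pendant '[{"delta_pos":[0.005,0,0],"rotation":[0,0,0],"gripper":0.042},{"delta_pos":[0,0,0],"rotation":[0,0,0],"gripper":0.042}]' >/dev/null; python3 chk.py 5
```

```text
t3.70 box(52.4,91.4) z194.8  F box x0.3 y-1.0 z-0.1 w0.042
t3.90 box(51.0,91.0) z182.6  F box x1.3 y0.1 z-0.4 w0.042
t4.10 box(50.7,90.9) z172.0  F box x0.4 y0.2 z0.9 w0.042
t4.30 box(50.7,90.9) z162.0  F box x0.1 y-0.4 z-0.3 w0.042
t4.50 box(50.2,90.8) z156.4  F box x-0.8 y-0.7 z-0.2 w0.042
```

```bash
python3 -m pendant '[{"delta_pos":[0.004,0,-0.004],"rotation":[0,0,0],"gripper":0.042},{"delta_pos":[0,0,-0.004],"rotation":[0,0,0],"gripper":0.042},{"delta_pos":[0,0,0],"rotation":[0,0,0],"gripper":0.042}]' >/dev/null; python3 chk.py 4 && 
python3 -m pendant '[{"delta_pos":[0,0,-0.0015],"rotation":[0,0,0],"gripper":0.042},{"delta_pos":[0,0,0],"rotation":[0,0,0],"gripper":0.042}]' >/dev/null; python3 chk.py 4 && 
python3 -m pendant '[{"delta_pos":[0,0,-0.0015],"rotation":[0,0,0],"gripper":0.042},{"delta_pos":[0,0,0],"rotation":[0,0,0],"gripper":0.042}]' >/dev/null; python3 chk.py 4 && 
python3 -m pendant '[{"delta_pos":[0,0,-0.0015],"rotation":[0,0,0],"gripper":0.042},{"delta_pos":[0,0,0],"rotation":[0,0,0],"gripper":0.042}]' >/dev/null; python3 chk.py 4 &&
python3 -m pendant '[{"delta_pos":[0,0,-0.0015],"rotation":[0,0,0],"gripper":0.042},{"delta_pos":[0,0,0],"rotation":[0,0,0],"gripper":0.042}]' >/dev/null; python3 chk.py 4
```

```text
t4.80 box(42.1,91.0) z153.5  F box x0.1 y0.6 z0.9 w0.042
t5.00 box(41.3,91.0) z153.9  F box x0.1 y0.3 z0.1 w0.042
t5.20 box(39.7,90.9) z153.6  F box x0.2 y0.6 z1.0 w0.042
t5.40 box(38.1,90.9) z153.5  F box x0.2 y0.2 z-1.0 w0.042
t5.60 box(36.8,90.9) z153.6  F box x0.4 y-0.2 z0.2 w0.042
```

```bash
python3 -m pendant '[{"delta_pos":[0,0,-0.0015],"rotation":[0,0,0],"gripper":0.042},{"delta_pos":[0,0,0],"rotation":[0,0,0],"gripper":0.042}]' >/dev/null; python3 chk.py 7.5 && 
python3 -m pendant '[{"delta_pos":[0,0,-0.0015],"rotation":[0,0,0],"gripper":0.042},{"delta_pos":[0,0,0],"rotation":[0,0,0],"gripper":0.042}]' >/dev/null; python3 chk.py 7.5 && 
python3 -m pendant '[{"delta_pos":[0,0,-0.0015],"rotation":[0,0,0],"gripper":0.042},{"delta_pos":[0,0,0],"rotation":[0,0,0],"gripper":0.042}]' >/dev/null; python3 chk.py 7.5 &&
python3 -m pendant '[{"delta_pos":[0,0,-0.0015],"rotation":[0,0,0],"gripper":0.042},{"delta_pos":[0,0,0],"rotation":[0,0,0],"gripper":0.042}]' >/dev/null; python3 chk.py 7.5 &&
python3 -m pendant '[{"delta_pos":[0,0,-0.0015],"rotation":[0,0,0],"gripper":0.042},{"delta_pos":[0,0,0],"rotation":[0,0,0],"gripper":0.042}]' >/dev/null; python3 chk.py 7.5 &&
python3 -m pendant '[{"delta_pos":[0,0,-0.0015],"rotation":[0,0,0],"gripper":0.042},{"delta_pos":[0,0,0],"rotation":[0,0,0],"gripper":0.042}]' >/dev/null; python3 chk.py 7.5
```

```text
t5.80 box(36.2,90.9) z154.0  F box x4.4 y-0.4 z-0.7 w0.042
t6.00 box(35.6,90.9) z154.5  F box x7.3 y-0.3 z-0.4 w0.042
t6.20 box(34.8,90.9) z155.1  F box x7.7 y0.5 z1.2 w0.042
t6.20 box(34.8,90.9) z155.1  F box x7.7 y0.5 z1.2 w0.042
t6.20 box(34.8,90.9) z155.1  F box x7.7 y0.5 z1.2 w0.042
t6.20 box(34.8,90.9) z155.1  F box x7.7 y0.5 z1.2 w0.042
```

```bash
python3 -m pendant '[{"delta_pos":[0,0,-0.0015],"rotation":[0,0,0],"gripper":0.042},{"delta_pos":[0,0,0],"rotation":[0,0,0],"gripper":0.042}]' >/dev/null; python3 chk.py 10 && 
python3 -m pendant '[{"delta_pos":[0,0,-0.0015],"rotation":[0,0,0],"gripper":0.042},{"delta_pos":[0,0,0],"rotation":[0,0,0],"gripper":0.042}]' >/dev/null; python3 chk.py 10 && 
python3 -m pendant '[{"delta_pos":[0,0,-0.0015],"rotation":[0,0,0],"gripper":0.042},{"delta_pos":[0,0,0],"rotation":[0,0,0],"gripper":0.042}]' >/dev/null; python3 chk.py 10 &&
python3 -m pendant '[{"delta_pos":[0,0,-0.0015],"rotation":[0,0,0],"gripper":0.042},{"delta_pos":[0,0,0],"rotation":[0,0,0],"gripper":0.042}]' >/dev/null; python3 chk.py 10 &&
python3 -m pendant '[{"delta_pos":[0,0,-0.0015],"rotation":[0,0,0],"gripper":0.042},{"delta_pos":[0,0,0],"rotation":[0,0,0],"gripper":0.042}]' >/dev/null; python3 chk.py 10 &&
python3 -m pendant '[{"delta_pos":[0,0,-0.0015],"rotation":[0,0,0],"gripper":0.042},{"delta_pos":[0,0,0],"rotation":[0,0,0],"gripper":0.042}]' >/dev/null; python3 chk.py 10
```

```text
t6.40 box(34.0,90.9) z155.7  F box x8.3 y-0.4 z1.7 w0.042
t6.60 box(33.1,90.9) z156.3  F box x8.5 y-0.7 z3.3 w0.042
t6.80 box(32.3,90.9) z157.0  F box x10.5 y-0.4 z3.9 w0.042
t6.80 box(32.3,90.9) z157.0  F box x10.5 y-0.4 z3.9 w0.042
t6.80 box(32.3,90.9) z157.0  F box x10.5 y-0.4 z3.9 w0.042
t6.80 box(32.3,90.9) z157.0  F box x10.5 y-0.4 z3.9 w0.042
```

```bash
cat > chk.py <<'E'
import sys
from h import *
lim=float(sys.argv[1]); off=float(sys.argv[2]) if len(sys.argv)>2 else 10
s,R=show(); f=s["ft_force"];b=tb(s["tool_pos"])*1000
a=np.arcsin(np.clip((b[0]+off)/80,-1,1));fx=f[:2]@ex
t=fx*np.cos(a)-f[2]*np.sin(a)
print("   lean %.2f tang %.1f handle z %.1f tip below %.1f"%(a,t,94+80*np.cos(a),94+80*np.cos(a)-1000*s["tool_pos"][2]))
sys.exit(1 if abs(t)>lim or abs(f[:2]@ey)>6 or np.hypot(fx,f[2])>16 else 0)
E
python3 -m pendant '[{"delta_pos":[-0.003,0,0],"rotation":[0,0,0],"gripper":0.042},{"delta_pos":[0,0,0],"rotation":[0,0,0],"gripper":0.042}]' >/dev/null; python3 chk.py 9 && 
python3 -m pendant '[{"delta_pos":[-0.001,0,-0.0015],"rotation":[0,0,0],"gripper":0.042},{"delta_pos":[0,0,0],"rotation":[0,0,0],"gripper":0.042}]' >/dev/null; python3 chk.py 9 && 
python3 -m pendant '[{"delta_pos":[-0.001,0,-0.0015],"rotation":[0,0,0],"gripper":0.042},{"delta_pos":[0,0,0],"rotation":[0,0,0],"gripper":0.042}]' >/dev/null; python3 chk.py 9 && 
python3 -m pendant '[{"delta_pos":[-0.001,0,-0.0015],"rotation":[0,0,0],"gripper":0.042},{"delta_pos":[0,0,0],"rotation":[0,0,0],"gripper":0.042}]' >/dev/null; python3 chk.py 9 && 
python3 -m pendant '[{"delta_pos":[-0.001,0,-0.0015],"rotation":[0,0,0],"gripper":0.042},{"delta_pos":[0,0,0],"rotation":[0,0,0],"gripper":0.042}]' >/dev/null; python3 chk.py 9 && 
python3 -m pendant '[{"delta_pos":[-0.001,0,-0.0015],"rotation":[0,0,0],"gripper":0.042},{"delta_pos":[0,0,0],"rotation":[0,0,0],"gripper":0.042}]' >/dev/null; python3 chk.py 9
```

```text
t7.00 box(30.5,90.9) z158.6  F box x7.3 y0.7 z2.5 w0.042
   lean 0.53 tang 5.0 handle z 163.0 tip below 4.4
t7.20 box(29.1,90.9) z159.6  F box x8.1 y0.1 z1.9 w0.042
   lean 0.51 tang 6.1 handle z 163.8 tip below 4.2
t7.40 box(27.9,90.9) z160.5  F box x9.7 y-0.6 z0.7 w0.042
   lean 0.49 tang 8.2 handle z 164.5 tip below 3.9
t7.60 box(26.8,90.8) z161.3  F box x12.5 y1.5 z-1.3 w0.042
   lean 0.48 tang 11.7 handle z 165.0 tip below 3.8
t7.60 box(26.8,90.8) z161.3  F box x12.5 y1.5 z-1.3 w0.042
   lean 0.48 tang 11.7 handle z 165.0 tip below 3.8
t7.60 box(26.8,90.8) z161.3  F box x12.5 y1.5 z-1.3 w0.042
   lean 0.48 tang 11.7 handle z 165.0 tip below 3.8
```

Past about 0.17 rad of play the left bar goes solid (tangential force jumps from 6 to 12 N), so it is held. I'll put it back to on with the other finger and then try the middle bar.

```bash
python3 -m pendant '[{"delta_pos":[0,0,0.006],"rotation":[0,0,0],"gripper":0.042},{"delta_pos":[0,0,0.006],"rotation":[0,0,0],"gripper":0.042},{"delta_pos":[0.001,0,0.006],"rotation":[0,0,0],"gripper":0.042},{"delta_pos":[0.001,0,0.003],"rotation":[0,0,0],"gripper":0.042},{"delta_pos":[0,0,0],"rotation":[0,0,0],"gripper":0.042}]' >/dev/null; python3 chk.py 9 -10 && 
python3 -m pendant '[{"delta_pos":[0.001,0,0.002],"rotation":[0,0,0],"gripper":0.042},{"delta_pos":[0.001,0,0.002],"rotation":[0,0,0],"gripper":0.042},{"delta_pos":[0,0,0],"rotation":[0,0,0],"gripper":0.042}]' >/dev/null; python3 chk.py 8 -10 && 
python3 -m pendant '[{"delta_pos":[0.001,0,0.002],"rotation":[0,0,0],"gripper":0.042},{"delta_pos":[0.001,0,0.002],"rotation":[0,0,0],"gripper":0.042},{"delta_pos":[0,0,0],"rotation":[0,0,0],"gripper":0.042}]' >/dev/null; python3 chk.py 8 -10 && 
python3 -m pendant '[{"delta_pos":[0.001,0,0.0015],"rotation":[0,0,0],"gripper":0.042},{"delta_pos":[0,0,0],"rotation":[0,0,0],"gripper":0.042}]' >/dev/null; python3 chk.py 8 -10 && 
python3 -m pendant '[{"delta_pos":[0.001,0,0.0015],"rotation":[0,0,0],"gripper":0.042},{"delta_pos":[0,0,0],"rotation":[0,0,0],"gripper":0.042}]' >/dev/null; python3 chk.py 8 -10 && 
python3 -m pendant '[{"delta_pos":[0.001,0,0.0015],"rotation":[0,0,0],"gripper":0.042},{"delta_pos":[0,0,0],"rotation":[0,0,0],"gripper":0.042}]' >/dev/null; python3 chk.py 8 -10
```

```text
t8.10 box(44.3,90.8) z156.9  F box x-0.5 y0.6 z0.4 w0.042
   lean 0.44 tang -0.6 handle z 166.3 tip below 9.4
t8.40 box(48.3,90.9) z155.3  F box x0.2 y-0.5 z0.2 w0.042
   lean 0.50 tang 0.0 handle z 164.2 tip below 8.9
t8.70 box(51.8,91.0) z153.3  F box x-3.9 y-1.2 z2.2 w0.042
   lean 0.55 tang -4.4 handle z 162.2 tip below 8.9
t8.90 box(53.6,91.0) z152.4  F box x-4.2 y-0.1 z2.4 w0.042
   lean 0.58 tang -4.8 handle z 161.0 tip below 8.6
t9.10 box(55.3,91.0) z151.4  F box x-4.1 y-0.4 z1.7 w0.042
   lean 0.60 tang -4.3 handle z 160.0 tip below 8.6
t9.30 box(56.8,91.0) z150.4  F box x-3.7 y0.7 z2.7 w0.042
   lean 0.63 tang -4.6 handle z 158.8 tip below 8.5
```

```bash
python3 -m pendant '[{"delta_pos":[0.0005,0,0.0015],"rotation":[0,0,0],"gripper":0.042},{"delta_pos":[0,0,0],"rotation":[0,0,0],"gripper":0.042}]' >/dev/null; python3 chk.py 7.5 -10 && 
python3 -m pendant '[{"delta_pos":[0.0005,0,0.0015],"rotation":[0,0,0],"gripper":0.042},{"delta_pos":[0,0,0],"rotation":[0,0,0],"gripper":0.042}]' >/dev/null; python3 chk.py 7.5 -10 && 
python3 -m pendant '[{"delta_pos":[0.0005,0,0.0015],"rotation":[0,0,0],"gripper":0.042},{"delta_pos":[0,0,0],"rotation":[0,0,0],"gripper":0.042}]' >/dev/null; python3 chk.py 7.5 -10
python3 -c "
from h import *
print(goto(.048,.09,.22))"
```

```text
t9.50 box(57.8,91.0) z149.8  F box x-6.4 y0.7 z3.2 w0.042
   lean 0.64 tang -7.1 handle z 158.2 tip below 8.4
t9.70 box(58.3,91.0) z149.4  F box x-10.2 y0.1 z4.9 w0.042
   lean 0.65 tang -11.1 handle z 157.8 tip below 8.4
t9.70 box(58.3,91.0) z149.4  F box x-10.2 y0.1 z4.9 w0.042
   lean 0.65 tang -11.1 handle z 157.8 tip below 8.4
[-0.07060373 -0.00100148 -0.01057491]
```

```bash
python3 -m pendant '[{"delta_pos":[0,0,-0.008],"rotation":[0,0,0],"gripper":0.042},{"delta_pos":[0,0,-0.006],"rotation":[0,0,0],"gripper":0.042},{"delta_pos":[0,0,0],"rotation":[0,0,0],"gripper":0.042}]' >/dev/null; python3 chk.py 3 0 &&
python3 -m pendant '[{"delta_pos":[-0.02,0,0],"rotation":[0,0,0],"gripper":0.042},{"delta_pos":[-0.03,0,0],"rotation":[0,0,0],"gripper":0.042},{"delta_pos":[0,-0.03,0],"rotation":[0,0,0],"gripper":0.042},{"delta_pos":[0,-0.03,0],"rotation":[0,0,0],"gripper":0.042},{"delta_pos":[0,-0.03,0],"rotation":[0,0,0],"gripper":0.042}]' >/dev/null
python3 -m pendant '[{"delta_pos":[0,0,0],"rotation":[0,0,0],"gripper":0.042},{"delta_pos":[0,0,0],"rotation":[0,0,0],"gripper":0.042}]' >/dev/null
python3 chk.py 5 0
python3 -c "
from h import *
print(goto(.048,.0,.154),rot())"
```

```text
t10.00 box(45.7,90.9) z149.5  F box x-0.3 y0.3 z-0.2 w0.042
   lean 0.61 tang -0.1 handle z 159.7 tip below 10.2
t10.70 box(46.9,0.4) z199.7  F box x0.1 y-0.3 z0.6 w0.042
   lean 0.63 tang -0.2 handle z 158.8 tip below -40.9
[ 0.04571598 -0.00043096  0.00107257] [ 0.0043  0.001  -0.0004]
```

```bash
python3 -m pendant '[{"delta_pos":[0.01,0,0],"rotation":[0,0,0],"gripper":0.042},{"delta_pos":[0.01,0,0],"rotation":[0,0,0],"gripper":0.042},{"delta_pos":[0,0,0],"rotation":[0,0,0],"gripper":0.042}]' >/dev/null; python3 chk.py 4 0 &&
python3 -m pendant '[{"delta_pos":[0.01,0,0],"rotation":[0,0,0],"gripper":0.042},{"delta_pos":[0.01,0,0],"rotation":[0,0,0],"gripper":0.042},{"delta_pos":[0.005,0,0],"rotation":[0,0,0],"gripper":0.042},{"delta_pos":[0,0,0],"rotation":[0,0,0],"gripper":0.042}]' >/dev/null; python3 chk.py 4 0 && 
python3 -m pendant '[{"delta_pos":[0,0,-0.004],"rotation":[0,0,0],"gripper":0.042},{"delta_pos":[0,0,-0.003],"rotation":[0,0,0],"gripper":0.042},{"delta_pos":[0,0,0],"rotation":[0,0,0],"gripper":0.042}]' >/dev/null; python3 chk.py 4 10 && 
python3 -m pendant '[{"delta_pos":[0,0,-0.002],"rotation":[0,0,0],"gripper":0.042},{"delta_pos":[0,0,0],"rotation":[0,0,0],"gripper":0.042}]' >/dev/null; python3 chk.py 8 10 && 
python3 -m pendant '[{"delta_pos":[-0.001,0,-0.0015],"rotation":[0,0,0],"gripper":0.042},{"delta_pos":[0,0,0],"rotation":[0,0,0],"gripper":0.042}]' >/dev/null; python3 chk.py 8 && 
python3 -m pendant '[{"delta_pos":[-0.001,0,-0.0015],"rotation":[0,0,0],"gripper":0.042},{"delta_pos":[0,0,0],"rotation":[0,0,0],"gripper":0.042}]' >/dev/null; python3 chk.py 8 && 
python3 -m pendant '[{"delta_pos":[-0.001,0,-0.0015],"rotation":[0,0,0],"gripper":0.042},{"delta_pos":[0,0,0],"rotation":[0,0,0],"gripper":0.042}]' >/dev/null; python3 chk.py 8
```

```text
t11.00 box(44.7,1.5) z176.5  F box x-0.5 y0.4 z0.2 w0.042
   lean 0.59 tang -0.5 handle z 160.3 tip below -16.2
t11.40 box(45.5,0.8) z152.9  F box x-0.1 y0.0 z-0.3 w0.042
   lean 0.60 tang 0.1 handle z 159.8 tip below 6.9
t11.70 box(39.2,0.9) z155.1  F box x-0.3 y1.1 z0.5 w0.042
   lean 0.66 tang -0.6 handle z 157.1 tip below 2.0
t11.90 box(37.3,0.9) z154.8  F box x0.0 y-0.8 z-0.2 w0.042
   lean 0.63 tang 0.1 handle z 158.5 tip below 3.7
t12.10 box(36.3,0.8) z155.8  F box x2.1 y0.5 z-1.3 w0.042
   lean 0.62 tang 2.4 handle z 159.3 tip below 3.5
t12.30 box(35.1,0.8) z156.9  F box x4.1 y0.5 z-2.1 w0.042
   lean 0.60 tang 4.6 handle z 160.1 tip below 3.2
t12.50 box(33.8,0.9) z158.0  F box x4.8 y0.7 z-1.6 w0.042
   lean 0.58 tang 4.8 handle z 161.0 tip below 2.9
```

```bash
python3 -m pendant '[{"delta_pos":[0,0,-0.0015],"rotation":[0,0,0],"gripper":0.042},{"delta_pos":[0,0,-0.0005],"rotation":[0,0,0],"gripper":0.042}]' >/dev/null; python3 chk.py 8 10 && 
python3 -m pendant '[{"delta_pos":[-0.0005,0,-0.0015],"rotation":[0,0,0],"gripper":0.042},{"delta_pos":[0,0,0],"rotation":[0,0,0],"gripper":0.042}]' >/dev/null; python3 chk.py 8 && 
python3 -m pendant '[{"delta_pos":[-0.001,0,-0.0015],"rotation":[0,0,0],"gripper":0.042},{"delta_pos":[0,0,0],"rotation":[0,0,0],"gripper":0.042}]' >/dev/null; python3 chk.py 8 && 
python3 -m pendant '[{"delta_pos":[-0.001,0,-0.0015],"rotation":[0,0,0],"gripper":0.042},{"delta_pos":[0,0,0],"rotation":[0,0,0],"gripper":0.042}]' >/dev/null; python3 chk.py 8 && 
python3 -m pendant '[{"delta_pos":[-0.001,0,-0.0015],"rotation":[0,0,0],"gripper":0.042},{"delta_pos":[0,0,0],"rotation":[0,0,0],"gripper":0.042}]' >/dev/null; python3 chk.py 8 &&
python3 -m pendant '[{"delta_pos":[-0.001,0,-0.0015],"rotation":[0,0,0],"gripper":0.042},{"delta_pos":[0,0,0],"rotation":[0,0,0],"gripper":0.042}]' >/dev/null; python3 chk.py 8 &&
python3 -m pendant '[{"delta_pos":[-0.001,0,-0.0015],"rotation":[0,0,0],"gripper":0.042},{"delta_pos":[0,0,0],"rotation":[0,0,0],"gripper":0.042}]' >/dev/null; python3 chk.py 8 &&
python3 -m pendant '[{"delta_pos":[-0.0005,0,-0.0015],"rotation":[0,0,0],"gripper":0.042},{"delta_pos":[0,0,0],"rotation":[0,0,0],"gripper":0.042}]' >/dev/null; python3 chk.py 8
```

```text
t12.70 box(32.7,0.8) z158.7  F box x7.0 y0.3 z0.1 w0.042
   lean 0.56 tang 5.8 handle z 161.6 tip below 2.9
t12.90 box(31.6,0.8) z159.7  F box x6.9 y-0.3 z0.2 w0.042
   lean 0.55 tang 5.7 handle z 162.3 tip below 2.7
t13.10 box(30.1,0.9) z160.8  F box x6.8 y-0.3 z0.8 w0.042
   lean 0.53 tang 5.5 handle z 163.2 tip below 2.5
t13.30 box(28.6,0.9) z161.9  F box x7.6 y0.0 z1.4 w0.042
   lean 0.50 tang 6.0 handle z 164.0 tip below 2.2
t13.50 box(27.2,0.9) z162.9  F box x6.5 y-0.6 z0.8 w0.042
   lean 0.48 tang 5.4 handle z 164.8 tip below 1.9
t13.70 box(25.7,0.8) z164.0  F box x6.8 y-0.4 z1.4 w0.042
   lean 0.46 tang 5.4 handle z 165.6 tip below 1.6
t13.90 box(24.2,0.9) z165.0  F box x5.7 y-0.2 z1.3 w0.042
   lean 0.44 tang 4.6 handle z 166.3 tip below 1.4
t14.10 box(23.0,0.8) z165.7  F box x7.3 y-0.0 z1.8 w0.042
   lean 0.42 tang 5.9 handle z 166.9 tip below 1.2
```

```bash
python3 -m pendant '[{"delta_pos":[0.001,0,-0.0015],"rotation":[0,0,0],"gripper":0.042},{"delta_pos":[0,0,0],"rotation":[0,0,0],"gripper":0.042}]' >/dev/null; python3 chk.py 8.5 10 && 
python3 -m pendant '[{"delta_pos":[0.001,0,-0.0015],"rotation":[0,0,0],"gripper":0.042},{"delta_pos":[0,0,0],"rotation":[0,0,0],"gripper":0.042}]' >/dev/null; python3 chk.py 8.5 && 
python3 -m pendant '[{"delta_pos":[0.001,0,-0.0015],"rotation":[0,0,0],"gripper":0.042},{"delta_pos":[0,0,0],"rotation":[0,0,0],"gripper":0.042}]' >/dev/null; python3 chk.py 8.5 && 
python3 -m pendant '[{"delta_pos":[0,0,-0.0015],"rotation":[0,0,0],"gripper":0.042},{"delta_pos":[0,0,0],"rotation":[0,0,0],"gripper":0.042}]' >/dev/null; python3 chk.py 8.5 && 
python3 -m pendant '[{"delta_pos":[0,0,-0.0015],"rotation":[0,0,0],"gripper":0.042},{"delta_pos":[0,0,0],"rotation":[0,0,0],"gripper":0.042}]' >/dev/null; python3 chk.py 8.5 &&
python3 -m pendant '[{"delta_pos":[0,0,-0.0015],"rotation":[0,0,0],"gripper":0.042},{"delta_pos":[0,0,0],"rotation":[0,0,0],"gripper":0.042}]' >/dev/null; python3 chk.py 8.5 &&
python3 -m pendant '[{"delta_pos":[0,0,-0.0015],"rotation":[0,0,0],"gripper":0.042},{"delta_pos":[0,0,0],"rotation":[0,0,0],"gripper":0.042}]' >/dev/null; python3 chk.py 8.5 &&
python3 -m pendant '[{"delta_pos":[0,0,-0.0015],"rotation":[0,0,0],"gripper":0.042},{"delta_pos":[0,0,0],"rotation":[0,0,0],"gripper":0.042}]' >/dev/null; python3 chk.py 8.5
```

```text
t14.30 box(22.7,0.9) z165.7  F box x8.9 y-0.9 z5.0 w0.042
   lean 0.42 tang 6.1 handle z 167.0 tip below 1.3
t14.50 box(22.4,0.9) z165.8  F box x9.7 y-0.4 z6.8 w0.042
   lean 0.42 tang 6.2 handle z 167.2 tip below 1.4
t14.70 box(21.9,0.9) z165.8  F box x11.1 y1.0 z8.7 w0.042
   lean 0.41 tang 6.7 handle z 167.4 tip below 1.6
t14.90 box(20.0,1.1) z165.6  F box x10.1 y0.7 z6.8 w0.042
   lean 0.38 tang 6.8 handle z 168.2 tip below 2.6
t15.10 box(17.5,1.0) z164.7  F box x10.1 y-0.0 z6.5 w0.042
   lean 0.35 tang 7.3 handle z 169.1 tip below 4.5
t15.30 box(15.7,1.0) z164.4  F box x9.2 y0.2 z7.6 w0.042
   lean 0.33 tang 6.3 handle z 169.8 tip below 5.4
t15.50 box(13.9,1.0) z164.2  F box x8.5 y-0.4 z6.1 w0.042
   lean 0.30 tang 6.3 handle z 170.3 tip below 6.1
t15.70 box(12.2,1.0) z164.0  F box x8.3 y0.3 z4.9 w0.042
   lean 0.28 tang 6.6 handle z 170.9 tip below 6.8
```

```bash
python3 -m pendant '[{"delta_pos":[-0.001,0,-0.003],"rotation":[0,0,0],"gripper":0.042},{"delta_pos":[-0.001,0,-0.003],"rotation":[0,0,0],"gripper":0.042},{"delta_pos":[0,0,-0.003],"rotation":[0,0,0],"gripper":0.042},{"delta_pos":[0,0,0],"rotation":[0,0,0],"gripper":0.042}]' >/dev/null; python3 chk.py 8.5 10 && 
python3 -m pendant '[{"delta_pos":[0,0,-0.003],"rotation":[0,0,0],"gripper":0.042},{"delta_pos":[0,0,-0.003],"rotation":[0,0,0],"gripper":0.042},{"delta_pos":[0,0,-0.003],"rotation":[0,0,0],"gripper":0.042},{"delta_pos":[0,0,0],"rotation":[0,0,0],"gripper":0.042}]' >/dev/null; python3 chk.py 8.5 10 && 
python3 -m pendant '[{"delta_pos":[0,0,-0.003],"rotation":[0,0,0],"gripper":0.042},{"delta_pos":[0,0,-0.003],"rotation":[0,0,0],"gripper":0.042},{"delta_pos":[0,0,-0.003],"rotation":[0,0,0],"gripper":0.042},{"delta_pos":[0,0,0],"rotation":[0,0,0],"gripper":0.042}]' >/dev/null; python3 chk.py 8.5 10
```

```text
t16.10 box(2.2,0.9) z165.4  F box x7.0 y0.5 z4.4 w0.042
   lean 0.15 tang 6.3 handle z 173.1 tip below 7.7
t16.50 box(-7.4,0.8) z164.9  F box x4.8 y0.6 z3.9 w0.042
   lean 0.03 tang 4.6 handle z 174.0 tip below 9.1
t16.90 box(-16.9,0.8) z164.5  F box x4.1 y-0.0 z3.9 w0.042
   lean -0.09 tang 4.5 handle z 173.7 tip below 9.2
```

```bash
python3 -m pendant '[{"delta_pos":[0,0,-0.003],"rotation":[0,0,0],"gripper":0.042},{"delta_pos":[0,0,-0.003],"rotation":[0,0,0],"gripper":0.042},{"delta_pos":[0,0,-0.003],"rotation":[0,0,0],"gripper":0.042},{"delta_pos":[0,0,0],"rotation":[0,0,0],"gripper":0.042}]' >/dev/null; python3 chk.py 8.5 10 && 
python3 -m pendant '[{"delta_pos":[0.001,0,-0.003],"rotation":[0,0,0],"gripper":0.042},{"delta_pos":[0.001,0,-0.003],"rotation":[0,0,0],"gripper":0.042},{"delta_pos":[0.001,0,-0.003],"rotation":[0,0,0],"gripper":0.042},{"delta_pos":[0,0,0],"rotation":[0,0,0],"gripper":0.042}]' >/dev/null; python3 chk.py 8.5 10 && 
python3 -m pendant '[{"delta_pos":[0.001,0,-0.002],"rotation":[0,0,0],"gripper":0.042},{"delta_pos":[0.001,0,-0.002],"rotation":[0,0,0],"gripper":0.042},{"delta_pos":[0.001,0,-0.002],"rotation":[0,0,0],"gripper":0.042},{"delta_pos":[0,0,0],"rotation":[0,0,0],"gripper":0.042}]' >/dev/null; python3 chk.py 8.5 10
```

```text
t17.30 box(-26.5,0.7) z163.9  F box x4.5 y0.2 z4.0 w0.042
   lean -0.21 tang 5.2 handle z 172.3 tip below 8.4
t17.70 box(-36.7,0.4) z159.6  F box x3.5 y-0.3 z3.4 w0.042
   lean -0.34 tang 4.4 handle z 169.4 tip below 9.8
t18.10 box(-43.2,0.4) z156.2  F box x4.2 y0.6 z2.0 w0.042
   lean -0.43 tang 4.7 handle z 166.8 tip below 10.6
```

```bash
python3 -m pendant '[{"delta_pos":[0,0,-0.002],"rotation":[0,0,0],"gripper":0.042},{"delta_pos":[0,0,-0.002],"rotation":[0,0,0],"gripper":0.042},{"delta_pos":[0,0,-0.002],"rotation":[0,0,0],"gripper":0.042},{"delta_pos":[0,0,0],"rotation":[0,0,0],"gripper":0.042}]' >/dev/null; python3 chk.py 8.5 10 && 
python3 -m pendant '[{"delta_pos":[0.001,0,-0.0015],"rotation":[0,0,0],"gripper":0.042},{"delta_pos":[0,0,0],"rotation":[0,0,0],"gripper":0.042}]' >/dev/null; python3 chk.py 8 && 
python3 -m pendant '[{"delta_pos":[0.001,0,-0.0015],"rotation":[0,0,0],"gripper":0.042},{"delta_pos":[0,0,0],"rotation":[0,0,0],"gripper":0.042}]' >/dev/null; python3 chk.py 8 && 
python3 -m pendant '[{"delta_pos":[0.001,0,-0.0015],"rotation":[0,0,0],"gripper":0.042},{"delta_pos":[0,0,0],"rotation":[0,0,0],"gripper":0.042}]' >/dev/null; python3 chk.py 8 && 
python3 -m pendant '[{"delta_pos":[0.001,0,-0.0015],"rotation":[0,0,0],"gripper":0.042},{"delta_pos":[0,0,0],"rotation":[0,0,0],"gripper":0.042}]' >/dev/null; python3 chk.py 8
```

```text
t18.50 box(-49.6,0.1) z154.9  F box x6.4 y0.3 z-4.7 w0.042
   lean -0.52 tang 3.2 handle z 163.5 tip below 8.6
t18.70 box(-50.8,0.1) z154.4  F box x6.0 y-0.4 z-2.6 w0.042
   lean -0.54 tang 3.9 handle z 162.8 tip below 8.4
t18.90 box(-52.2,0.1) z153.8  F box x5.4 y-0.3 z-1.1 w0.042
   lean -0.56 tang 4.1 handle z 162.0 tip below 8.2
t19.10 box(-53.4,0.2) z153.2  F box x4.3 y0.5 z0.8 w0.042
   lean -0.57 tang 4.1 handle z 161.2 tip below 8.0
t19.30 box(-54.7,0.2) z152.5  F box x4.3 y-0.1 z1.4 w0.042
   lean -0.59 tang 4.3 handle z 160.3 tip below 7.9
```

```bash
python3 -m pendant '[{"delta_pos":[0.001,0,-0.0015],"rotation":[0,0,0],"gripper":0.042},{"delta_pos":[0,0,0],"rotation":[0,0,0],"gripper":0.042}]' >/dev/null; python3 chk.py 8 && 
python3 -m pendant '[{"delta_pos":[0.001,0,-0.0015],"rotation":[0,0,0],"gripper":0.042},{"delta_pos":[0,0,0],"rotation":[0,0,0],"gripper":0.042}]' >/dev/null; python3 chk.py 8 && 
python3 -m pendant '[{"delta_pos":[0.0005,0,-0.0015],"rotation":[0,0,0],"gripper":0.042},{"delta_pos":[0,0,0],"rotation":[0,0,0],"gripper":0.042}]' >/dev/null; python3 chk.py 8 && 
python3 -m pendant '[{"delta_pos":[0.0005,0,-0.0015],"rotation":[0,0,0],"gripper":0.042},{"delta_pos":[0,0,0],"rotation":[0,0,0],"gripper":0.042}]' >/dev/null; python3 chk.py 8 && 
python3 -m pendant '[{"delta_pos":[0.0005,0,-0.0015],"rotation":[0,0,0],"gripper":0.042},{"delta_pos":[0,0,0],"rotation":[0,0,0],"gripper":0.042}]' >/dev/null; python3 chk.py 8
```

```text
t19.50 box(-56.0,0.2) z151.7  F box x5.0 y-1.6 z1.2 w0.042
   lean -0.61 tang 4.8 handle z 159.4 tip below 7.8
t19.70 box(-57.5,0.2) z150.7  F box x4.3 y-0.6 z1.5 w0.042
   lean -0.64 tang 4.4 handle z 158.4 tip below 7.6
t19.90 box(-58.9,0.2) z150.0  F box x5.3 y-0.1 z1.0 w0.042
   lean -0.66 tang 4.8 handle z 157.3 tip below 7.3
t20.10 box(-60.4,0.2) z149.4  F box x6.6 y-0.1 z1.2 w0.042
   lean -0.68 tang 5.9 handle z 156.1 tip below 6.7
t20.30 box(-61.9,0.2) z148.9  F box x6.6 y-0.1 z0.8 w0.042
   lean -0.71 tang 5.5 handle z 154.9 tip below 6.0
```

```bash
python3 -m pendant '[{"delta_pos":[0.0007,0,-0.001],"rotation":[0,0,0],"gripper":0.042},{"delta_pos":[0,0,0],"rotation":[0,0,0],"gripper":0.042}]' >/dev/null; python3 chk.py 9 && 
python3 -m pendant '[{"delta_pos":[0.0007,0,-0.001],"rotation":[0,0,0],"gripper":0.042},{"delta_pos":[0,0,0],"rotation":[0,0,0],"gripper":0.042}]' >/dev/null; python3 chk.py 9 && 
python3 -m pendant '[{"delta_pos":[0.0007,0,-0.001],"rotation":[0,0,0],"gripper":0.042},{"delta_pos":[0,0,0],"rotation":[0,0,0],"gripper":0.042}]' >/dev/null; python3 chk.py 9 && 
python3 -m pendant '[{"delta_pos":[0.0007,0,-0.001],"rotation":[0,0,0],"gripper":0.042},{"delta_pos":[0,0,0],"rotation":[0,0,0],"gripper":0.042}]' >/dev/null; python3 chk.py 9
```

```text
t20.50 box(-62.8,0.2) z148.3  F box x6.0 y-0.2 z-0.7 w0.042
   lean -0.72 tang 4.1 handle z 154.1 tip below 5.8
t20.70 box(-63.2,0.2) z148.0  F box x7.4 y-1.1 z1.7 w0.042
   lean -0.73 tang 6.6 handle z 153.8 tip below 5.8
t20.90 box(-63.5,0.3) z147.7  F box x7.9 y0.6 z1.2 w0.042
   lean -0.73 tang 6.7 handle z 153.5 tip below 5.7
t21.10 box(-63.8,0.3) z147.5  F box x10.6 y-1.3 z2.6 w0.042
   lean -0.74 tang 9.6 handle z 153.2 tip below 5.7
```

```bash
python3 -m pendant '[{"delta_pos":[0,0,0.006],"rotation":[0,0,0],"gripper":0.042},{"delta_pos":[0,0,0.006],"rotation":[0,0,0],"gripper":0.042},{"delta_pos":[0,0,0],"rotation":[0,0,0],"gripper":0.042}]' >/dev/null; python3 chk.py 3 0 &&
python3 -m pendant '[{"delta_pos":[-0.03,0,0],"rotation":[0,0,0],"gripper":0.042},{"delta_pos":[-0.03,0,0],"rotation":[0,0,0],"gripper":0.042},{"delta_pos":[0,0.03,0.035],"rotation":[0,0,0],"gripper":0.042},{"delta_pos":[0,0.03,0.035],"rotation":[0,0,0],"gripper":0.042},{"delta_pos":[0,0.03,0.025],"rotation":[0,0,0],"gripper":0.042}]' >/dev/null
python3 -m pendant '[{"delta_pos":[0,0,0],"rotation":[0,0,0],"gripper":0.042},{"delta_pos":[0,0,0],"rotation":[0,0,0],"gripper":0.042}]' >/dev/null
python3 chk.py 5 0
python3 - <<'E'
from h import *
print(goto(.045,.09,.153),rot())
for n in ("top","scene"):
    c=capture(n);f=c["frame"]
    a=(slice(110,235),slice(150,300)) if n=="top" else (slice(120,275),slice(170,355))
    cv2.imwrite(f"pics/{n}_2.png",cv2.resize(cv2.cvtColor(f[a],cv2.COLOR_RGB2BGR),None,fx=4,fy=4,interpolation=cv2.INTER_CUBIC)[:600])
E
```

```text
t21.40 box(-55.1,0.2) z145.0  F box x0.8 y-0.9 z-0.6 w0.042
   lean -0.76 tang 0.2 handle z 152.0 tip below 7.0
t22.10 box(39.1,91.1) z204.0  F box x-0.0 y-0.0 z0.0 w0.042
   lean 0.51 tang -0.0 handle z 163.8 tip below -40.2
[ 0.05101266 -0.0010709   0.00616248] [ 0.0072 -0.0045  0.0014]
```

View pics/scene_2.png

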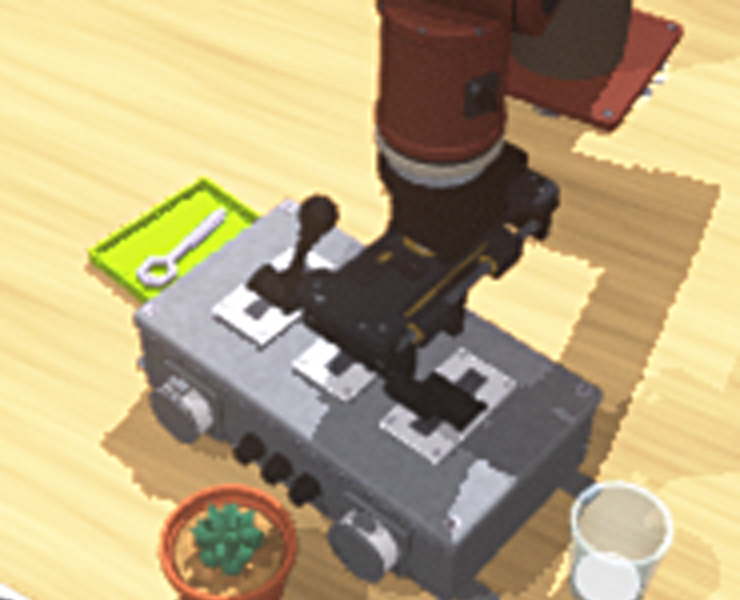

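View pics/top_2.png

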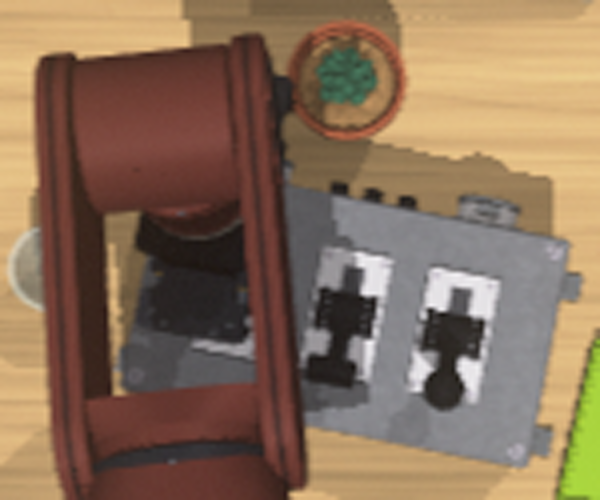

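In the top crop the middle bar now leans off, with its handle at (333,370). The left bar is next.

```bash
python3 -m pendant '[{"delta_pos":[0.01,0,0.003],"rotation":[0.005,0.004,0],"gripper":0.042},{"delta_pos":[0.01,0,0.003],"rotation":[0,0,0],"gripper":0.042},{"delta_pos":[0,0,0],"rotation":[0,0,0],"gripper":0.042}]' >/dev/null; python3 chk.py 4 0 &&
python3 -m pendant '[{"delta_pos":[0.01,0,0],"rotation":[0,0,0],"gripper":0.042},{"delta_pos":[0.01,0,0],"rotation":[0,0,0],"gripper":0.042},{"delta_pos":[0.01,0,0],"rotation":[0,0,0],"gripper":0.042},{"delta_pos":[0,0,0],"rotation":[0,0,0],"gripper":0.042}]' >/dev/null; python3 chk.py 4 0 && 
python3 -m pendant '[{"delta_pos":[0,0,-0.004],"rotation":[0,0,0],"gripper":0.042},{"delta_pos":[0,0,-0.003],"rotation":[0,0,0],"gripper":0.042},{"delta_pos":[0,0,0],"rotation":[0,0,0],"gripper":0.042}]' >/dev/null; python3 chk.py 8 10 && 
python3 -m pendant '[{"delta_pos":[-0.001,0,-0.002],"rotation":[0,0,0],"gripper":0.042},{"delta_pos":[0,0,0],"rotation":[0,0,0],"gripper":0.042}]' >/dev/null; python3 chk.py 8 10 && 
python3 -m pendant '[{"delta_pos":[-0.001,0,-0.0015],"rotation":[0,0,0],"gripper":0.042},{"delta_pos":[0,0,0],"rotation":[0,0,0],"gripper":0.042}]' >/dev/null; python3 chk.py 8 && 
python3 -m pendant '[{"delta_pos":[-0.001,0,-0.0015],"rotation":[0,0,0],"gripper":0.042},{"delta_pos":[0,0,0],"rotation":[0,0,0],"gripper":0.042}]' >/dev/null; python3 chk.py 8 && 
python3 -m pendant '[{"delta_pos":[-0.001,0,-0.0015],"rotation":[0,0,0],"gripper":0.042},{"delta_pos":[0,0,0],"rotation":[0,0,0],"gripper":0.042}]' >/dev/null; python3 chk.py 8
```

```text
t22.50 box(45.2,89.8) z183.8  F box x-0.1 y0.2 z0.6 w0.042
   lean 0.60 tang -0.4 handle z 160.0 tip below -23.8
t22.90 box(44.7,90.5) z153.5  F box x-0.3 y0.9 z-0.4 w0.042
   lean 0.59 tang -0.1 handle z 160.3 tip below 6.8
t23.20 box(39.0,91.1) z156.9  F box x-0.5 y-0.0 z-0.2 w0.042
   lean 0.66 tang -0.3 handle z 157.2 tip below 0.3
t23.40 box(37.2,91.1) z157.9  F box x-0.9 y-1.1 z0.5 w0.042
   lean 0.63 tang -1.0 handle z 158.6 tip below 0.7
t23.60 box(36.3,90.9) z158.7  F box x2.6 y1.1 z-1.5 w0.042
   lean 0.62 tang 3.0 handle z 159.2 tip below 0.6
t23.80 box(35.1,90.9) z159.7  F box x5.8 y1.5 z-1.0 w0.042
   lean 0.60 tang 5.3 handle z 160.1 tip below 0.4
t24.00 box(33.7,90.9) z160.9  F box x5.3 y0.3 z-1.3 w0.042
   lean 0.58 tang 5.2 handle z 161.0 tip below 0.1
```

```bash
python3 -m pendant '[{"delta_pos":[0,0,0.006],"rotation":[0,0,0],"gripper":0.042},{"delta_pos":[0.004,0,0],"rotation":[0,0,0],"gripper":0.042},{"delta_pos":[0.004,0,0],"rotation":[0,0,0],"gripper":0.042},{"delta_pos":[0,0,0],"rotation":[0,0,0],"gripper":0.042}]' >/dev/null; python3 chk.py 4 10 &&
python3 -m pendant '[{"delta_pos":[0,0,-0.002],"rotation":[0,0,0],"gripper":0.042},{"delta_pos":[0,0,-0.002],"rotation":[0,0,0],"gripper":0.042},{"delta_pos":[0,0,0],"rotation":[0,0,0],"gripper":0.042}]' >/dev/null; python3 chk.py 8 10 && 
python3 -m pendant '[{"delta_pos":[-0.001,0,-0.002],"rotation":[0,0,0],"gripper":0.042},{"delta_pos":[0,0,0],"rotation":[0,0,0],"gripper":0.042}]' >/dev/null; python3 chk.py 8 10 && 
python3 -m pendant '[{"delta_pos":[-0.001,0,-0.0015],"rotation":[0,0,0],"gripper":0.042},{"delta_pos":[0,0,0],"rotation":[0,0,0],"gripper":0.042}]' >/dev/null; python3 chk.py 8 && 
python3 -m pendant '[{"delta_pos":[-0.001,0,-0.0015],"rotation":[0,0,0],"gripper":0.042},{"delta_pos":[0,0,0],"rotation":[0,0,0],"gripper":0.042}]' >/dev/null; python3 chk.py 8 && 
python3 -m pendant '[{"delta_pos":[-0.001,0,-0.0015],"rotation":[0,0,0],"gripper":0.042},{"delta_pos":[0,0,0],"rotation":[0,0,0],"gripper":0.042}]' >/dev/null; python3 chk.py 8 && 
python3 -m pendant '[{"delta_pos":[-0.001,0,-0.0015],"rotation":[0,0,0],"gripper":0.042},{"delta_pos":[0,0,0],"rotation":[0,0,0],"gripper":0.042}]' >/dev/null; python3 chk.py 8 && 
python3 -m pendant '[{"delta_pos":[-0.0005,0,-0.0015],"rotation":[0,0,0],"gripper":0.042},{"delta_pos":[0,0,0],"rotation":[0,0,0],"gripper":0.042}]' >/dev/null; python3 chk.py 8
```

```text
t24.40 box(37.6,90.6) z150.7  F box x-0.5 y-0.2 z-0.8 w0.042
   lean 0.64 tang 0.1 handle z 158.3 tip below 7.6
t24.70 box(34.6,90.9) z152.5  F box x0.7 y0.5 z-1.0 w0.042
   lean 0.59 tang 1.1 handle z 160.4 tip below 7.8
t24.90 box(33.3,90.9) z153.7  F box x4.1 y-0.0 z-1.5 w0.042
   lean 0.57 tang 4.2 handle z 161.3 tip below 7.6
t25.10 box(32.0,91.0) z154.8  F box x4.8 y1.0 z-1.8 w0.042
   lean 0.55 tang 5.0 handle z 162.1 tip below 7.3
t25.30 box(30.6,91.0) z155.9  F box x6.0 y0.5 z-1.2 w0.042
   lean 0.53 tang 5.8 handle z 163.0 tip below 7.1
t25.50 box(29.1,91.0) z157.0  F box x5.7 y1.1 z-0.8 w0.042
   lean 0.51 tang 5.3 handle z 163.8 tip below 6.8
t25.70 box(27.7,91.0) z158.0  F box x5.0 y0.7 z-2.0 w0.042
   lean 0.49 tang 5.4 handle z 164.6 tip below 6.6
t25.90 box(26.5,91.0) z158.8  F box x6.6 y0.1 z-0.7 w0.042
   lean 0.47 tang 6.2 handle z 165.2 tip below 6.4
```

```bash
python3 -m pendant '[{"delta_pos":[-0.0005,0,-0.0015],"rotation":[0,0,0],"gripper":0.042},{"delta_pos":[0,0,0],"rotation":[0,0,0],"gripper":0.042}]' >/dev/null; python3 chk.py 8 10 && 
python3 -m pendant '[{"delta_pos":[-0.0005,0,-0.0015],"rotation":[0,0,0],"gripper":0.042},{"delta_pos":[0,0,0],"rotation":[0,0,0],"gripper":0.042}]' >/dev/null; python3 chk.py 8 && 
python3 -m pendant '[{"delta_pos":[-0.0005,0,-0.0015],"rotation":[0,0,0],"gripper":0.042},{"delta_pos":[0,0,0],"rotation":[0,0,0],"gripper":0.042}]' >/dev/null; python3 chk.py 8 && 
python3 -m pendant '[{"delta_pos":[-0.0005,0,-0.0015],"rotation":[0,0,0],"gripper":0.042},{"delta_pos":[0,0,0],"rotation":[0,0,0],"gripper":0.042}]' >/dev/null; python3 chk.py 8 && 
python3 -m pendant '[{"delta_pos":[-0.0005,0,-0.0015],"rotation":[0,0,0],"gripper":0.042},{"delta_pos":[0,0,0],"rotation":[0,0,0],"gripper":0.042}]' >/dev/null; python3 chk.py 8 && 
python3 -m pendant '[{"delta_pos":[-0.0005,0,-0.0015],"rotation":[0,0,0],"gripper":0.042},{"delta_pos":[0,0,0],"rotation":[0,0,0],"gripper":0.042}]' >/dev/null; python3 chk.py 8 && 
python3 -m pendant '[{"delta_pos":[-0.0005,0,-0.0015],"rotation":[0,0,0],"gripper":0.042},{"delta_pos":[0,0,0],"rotation":[0,0,0],"gripper":0.042}]' >/dev/null; python3 chk.py 8 && 
python3 -m pendant '[{"delta_pos":[-0.0005,0,-0.003],"rotation":[0,0,0],"gripper":0.042},{"delta_pos":[-0.0005,0,-0.003],"rotation":[0,0,0],"gripper":0.042},{"delta_pos":[-0.0005,0,-0.003],"rotation":[0,0,0],"gripper":0.042},{"delta_pos":[0,0,0],"rotation":[0,0,0],"gripper":0.042}]' >/dev/null; python3 chk.py 8.5 10 && 
python3 -m pendant '[{"delta_pos":[-0.0005,0,-0.003],"rotation":[0,0,0],"gripper":0.042},{"delta_pos":[0,0,-0.003],"rotation":[0,0,0],"gripper":0.042},{"delta_pos":[0,0,-0.003],"rotation":[0,0,0],"gripper":0.042},{"delta_pos":[0,0,0],"rotation":[0,0,0],"gripper":0.042}]' >/dev/null; python3 chk.py 8.5 10
```

```text
t26.10 box(25.3,91.0) z159.6  F box x7.5 y0.4 z0.8 w0.042
   lean 0.46 tang 6.4 handle z 165.8 tip below 6.2
t26.30 box(24.1,91.0) z160.4  F box x6.0 y-0.3 z0.5 w0.042
   lean 0.44 tang 5.2 handle z 166.4 tip below 6.0
t26.50 box(22.9,91.0) z161.1  F box x7.2 y0.2 z1.3 w0.042
   lean 0.42 tang 6.0 handle z 166.9 tip below 5.8
t26.70 box(21.6,91.0) z161.9  F box x7.8 y-0.0 z2.5 w0.042
   lean 0.41 tang 6.2 handle z 167.5 tip below 5.6
t26.90 box(20.3,91.0) z162.6  F box x7.9 y-0.4 z2.9 w0.042
   lean 0.39 tang 6.3 handle z 168.0 tip below 5.4
t27.10 box(19.0,91.0) z163.3  F box x7.9 y-0.2 z3.3 w0.042
   lean 0.37 tang 6.2 handle z 168.6 tip below 5.2
t27.30 box(17.7,91.0) z164.0  F box x7.3 y-0.4 z3.0 w0.042
   lean 0.35 tang 5.8 handle z 169.1 tip below 5.0
t27.70 box(9.0,91.3) z166.4  F box x7.1 y0.8 z5.4 w0.042
   lean 0.24 tang 5.6 handle z 171.7 tip below 5.3
t28.10 box(-0.7,91.3) z166.2  F box x6.5 y0.3 z4.1 w0.042
   lean 0.12 tang 5.9 handle z 173.5 tip below 7.3
```

```bash
python3 -m pendant '[{"delta_pos":[0,0,-0.003],"rotation":[0,0,0],"gripper":0.042},{"delta_pos":[0,0,-0.003],"rotation":[0,0,0],"gripper":0.042},{"delta_pos":[0,0,-0.003],"rotation":[0,0,0],"gripper":0.042},{"delta_pos":[0,0,0],"rotation":[0,0,0],"gripper":0.042}]' >/dev/null; python3 chk.py 8.5 10 && 
python3 -m pendant '[{"delta_pos":[0,0,-0.003],"rotation":[0,0,0],"gripper":0.042},{"delta_pos":[0,0,-0.003],"rotation":[0,0,0],"gripper":0.042},{"delta_pos":[0,0,-0.003],"rotation":[0,0,0],"gripper":0.042},{"delta_pos":[0,0,0],"rotation":[0,0,0],"gripper":0.042}]' >/dev/null; python3 chk.py 8.5 10 && 
python3 -m pendant '[{"delta_pos":[0,0,-0.003],"rotation":[0,0,0],"gripper":0.042},{"delta_pos":[0,0,-0.003],"rotation":[0,0,0],"gripper":0.042},{"delta_pos":[0.0005,0,-0.003],"rotation":[0,0,0],"gripper":0.042},{"delta_pos":[0,0,0],"rotation":[0,0,0],"gripper":0.042}]' >/dev/null; python3 chk.py 8.5 10 &&
python3 -m pendant '[{"delta_pos":[0.001,0,-0.003],"rotation":[0,0,0],"gripper":0.042},{"delta_pos":[0.001,0,-0.003],"rotation":[0,0,0],"gripper":0.042},{"delta_pos":[0.001,0,-0.003],"rotation":[0,0,0],"gripper":0.042},{"delta_pos":[0,0,0],"rotation":[0,0,0],"gripper":0.042}]' >/dev/null; python3 chk.py 8.5 10 && 
python3 -m pendant '[{"delta_pos":[0.001,0,-0.002],"rotation":[0,0,0],"gripper":0.042},{"delta_pos":[0.001,0,-0.002],"rotation":[0,0,0],"gripper":0.042},{"delta_pos":[0.001,0,-0.002],"rotation":[0,0,0],"gripper":0.042},{"delta_pos":[0,0,0],"rotation":[0,0,0],"gripper":0.042}]' >/dev/null; python3 chk.py 8.5 10
```

```text
t28.50 box(-10.3,91.3) z165.8  F box x6.1 y1.1 z3.1 w0.042
   lean -0.00 tang 6.1 handle z 174.0 tip below 8.2
t28.90 box(-19.8,91.2) z165.4  F box x5.5 y-0.1 z2.6 w0.042
   lean -0.12 tang 5.8 handle z 173.4 tip below 8.0
t29.30 box(-29.4,91.1) z164.2  F box x4.6 y0.3 z4.1 w0.042
   lean -0.25 tang 5.5 handle z 171.6 tip below 7.4
t29.70 box(-39.6,90.8) z160.0  F box x3.5 y0.4 z3.6 w0.042
   lean -0.38 tang 4.6 handle z 168.3 tip below 8.3
t30.10 box(-45.9,90.8) z156.7  F box x3.2 y-0.2 z1.1 w0.042
   lean -0.47 tang 3.4 handle z 165.5 tip below 8.8
```

```bash
python3 -m pendant '[{"delta_pos":[0,0,-0.002],"rotation":[0,0,0],"gripper":0.042},{"delta_pos":[0,0,-0.0015],"rotation":[0,0,0],"gripper":0.042},{"delta_pos":[0,0,0],"rotation":[0,0,0],"gripper":0.042}]' >/dev/null; python3 chk.py 8.5 10 && 
python3 -m pendant '[{"delta_pos":[0.001,0,-0.0015],"rotation":[0,0,0],"gripper":0.042},{"delta_pos":[0,0,0],"rotation":[0,0,0],"gripper":0.042}]' >/dev/null; python3 chk.py 8 && 
python3 -m pendant '[{"delta_pos":[0.0005,0,-0.0015],"rotation":[0,0,0],"gripper":0.042},{"delta_pos":[0,0,0],"rotation":[0,0,0],"gripper":0.042}]' >/dev/null; python3 chk.py 8 && 
python3 -m pendant '[{"delta_pos":[0.001,0,-0.0015],"rotation":[0,0,0],"gripper":0.042},{"delta_pos":[0,0,0],"rotation":[0,0,0],"gripper":0.042}]' >/dev/null; python3 chk.py 8 && 
python3 -m pendant '[{"delta_pos":[0.001,0,-0.0015],"rotation":[0,0,0],"gripper":0.042},{"delta_pos":[0,0,0],"rotation":[0,0,0],"gripper":0.042}]' >/dev/null; python3 chk.py 8 &&
python3 -m pendant '[{"delta_pos":[0.001,0,-0.0015],"rotation":[0,0,0],"gripper":0.042},{"delta_pos":[0,0,0],"rotation":[0,0,0],"gripper":0.042}]' >/dev/null; python3 chk.py 8 &&
python3 -m pendant '[{"delta_pos":[0.001,0,-0.0015],"rotation":[0,0,0],"gripper":0.042},{"delta_pos":[0,0,0],"rotation":[0,0,0],"gripper":0.042}]' >/dev/null; python3 chk.py 8
```

```text
t30.40 box(-49.5,90.7) z155.7  F box x5.7 y1.5 z-3.4 w0.042
   lean -0.52 tang 3.3 handle z 163.5 tip below 7.8
t30.60 box(-50.9,90.7) z155.1  F box x5.1 y0.7 z-1.6 w0.042
   lean -0.54 tang 3.6 handle z 162.8 tip below 7.7
t30.80 box(-52.4,90.7) z154.5  F box x6.4 y1.3 z-1.9 w0.042
   lean -0.56 tang 4.4 handle z 161.9 tip below 7.4
t31.00 box(-53.8,90.7) z153.8  F box x5.3 y0.7 z-0.7 w0.042
   lean -0.58 tang 4.1 handle z 160.9 tip below 7.1
t31.20 box(-55.2,90.7) z153.1  F box x5.5 y0.9 z0.4 w0.042
   lean -0.60 tang 4.8 handle z 160.0 tip below 6.9
t31.40 box(-56.6,90.7) z152.4  F box x5.2 y0.5 z0.3 w0.042
   lean -0.62 tang 4.4 handle z 159.1 tip below 6.7
t31.60 box(-57.9,90.7) z151.6  F box x4.3 y-1.2 z1.3 w0.042
   lean -0.64 tang 4.3 handle z 158.1 tip below 6.5
```

```bash
python3 -m pendant '[{"delta_pos":[0.0007,0,-0.001],"rotation":[0,0,0],"gripper":0.042},{"delta_pos":[0,0,0],"rotation":[0,0,0],"gripper":0.042}]' >/dev/null; python3 chk.py 8.5 && 
python3 -m pendant '[{"delta_pos":[0.0007,0,-0.001],"rotation":[0,0,0],"gripper":0.042},{"delta_pos":[0,0,0],"rotation":[0,0,0],"gripper":0.042}]' >/dev/null; python3 chk.py 8.5 && 
python3 -m pendant '[{"delta_pos":[0.0007,0,-0.001],"rotation":[0,0,0],"gripper":0.042},{"delta_pos":[0,0,0],"rotation":[0,0,0],"gripper":0.042}]' >/dev/null; python3 chk.py 8.5 && 
python3 -m pendant '[{"delta_pos":[0.0007,0,-0.001],"rotation":[0,0,0],"gripper":0.042},{"delta_pos":[0,0,0],"rotation":[0,0,0],"gripper":0.042}]' >/dev/null; python3 chk.py 8.5 && 
python3 -m pendant '[{"delta_pos":[0.0007,0,-0.001],"rotation":[0,0,0],"gripper":0.042},{"delta_pos":[0,0,0],"rotation":[0,0,0],"gripper":0.042}]' >/dev/null; python3 chk.py 8.5 && 
python3 -m pendant '[{"delta_pos":[0.0007,0,-0.001],"rotation":[0,0,0],"gripper":0.042},{"delta_pos":[0,0,0],"rotation":[0,0,0],"gripper":0.042}]' >/dev/null; python3 chk.py 8.5
```

```text
t31.80 box(-58.8,90.8) z151.0  F box x5.6 y1.1 z1.0 w0.042
   lean -0.66 tang 5.0 handle z 157.4 tip below 6.4
t32.00 box(-59.7,90.8) z150.4  F box x5.7 y-0.5 z1.3 w0.042
   lean -0.67 tang 5.3 handle z 156.7 tip below 6.3
t32.20 box(-60.7,90.7) z149.7  F box x5.3 y-0.5 z2.6 w0.042
   lean -0.69 tang 5.7 handle z 155.8 tip below 6.1
t32.40 box(-61.8,90.8) z148.9  F box x4.9 y0.0 z2.0 w0.042
   lean -0.70 tang 5.0 handle z 155.0 tip below 6.0
t32.60 box(-62.7,90.7) z148.3  F box x5.2 y-0.4 z1.9 w0.042
   lean -0.72 tang 5.2 handle z 154.2 tip below 5.9
t32.80 box(-63.1,90.8) z148.0  F box x5.8 y0.2 z3.0 w0.042
   lean -0.73 tang 6.3 handle z 153.8 tip below 5.8
```

```bash
python3 -m pendant '[{"delta_pos":[0.0007,0,-0.001],"rotation":[0,0,0],"gripper":0.042},{"delta_pos":[0,0,0],"rotation":[0,0,0],"gripper":0.042}]' >/dev/null; python3 chk.py 8.8 && 
python3 -m pendant '[{"delta_pos":[0.0007,0,-0.001],"rotation":[0,0,0],"gripper":0.042},{"delta_pos":[0,0,0],"rotation":[0,0,0],"gripper":0.042}]' >/dev/null; python3 chk.py 8.8 && 
python3 -m pendant '[{"delta_pos":[0.0007,0,-0.001],"rotation":[0,0,0],"gripper":0.042},{"delta_pos":[0,0,0],"rotation":[0,0,0],"gripper":0.042}]' >/dev/null; python3 chk.py 8.8 &&
python3 -m pendant '[{"delta_pos":[0.0007,0,-0.001],"rotation":[0,0,0],"gripper":0.042},{"delta_pos":[0,0,0],"rotation":[0,0,0],"gripper":0.042}]' >/dev/null; python3 chk.py 8.8
```

```text
t33.00 box(-63.4,90.8) z147.8  F box x7.8 y-0.3 z4.1 w0.042
   lean -0.73 tang 8.6 handle z 153.5 tip below 5.8
t33.20 box(-63.8,90.8) z147.5  F box x8.8 y-0.9 z4.2 w0.042
   lean -0.74 tang 9.4 handle z 153.2 tip below 5.7
t33.20 box(-63.8,90.8) z147.5  F box x8.8 y-0.9 z4.2 w0.042
   lean -0.74 tang 9.4 handle z 153.2 tip below 5.7
t33.20 box(-63.8,90.8) z147.5  F box x8.8 y-0.9 z4.2 w0.042
   lean -0.74 tang 9.4 handle z 153.2 tip below 5.7
```

Both bars stalled against their stops at the same place, with about 9.5 N tangential. On to the ball.

```bash
python3 -m pendant '[{"delta_pos":[0,0,0.006],"rotation":[0,0,0],"gripper":0.042},{"delta_pos":[0,0,0.006],"rotation":[0,0,0],"gripper":0.042},{"delta_pos":[0,0,0],"rotation":[0,0,0],"gripper":0.042}]' >/dev/null; python3 chk.py 3 0 &&
python3 -m pendant '[{"delta_pos":[-0.03,0,0],"rotation":[0,0,0],"gripper":0.042},{"delta_pos":[-0.03,0,0],"rotation":[0,0,0],"gripper":0.042},{"delta_pos":[0,-0.036,0.002],"rotation":[0,0,0],"gripper":0.056},{"delta_pos":[0,-0.036,0.002],"rotation":[0,0,0],"gripper":0.056},{"delta_pos":[0,-0.036,0.002],"rotation":[0,0,0],"gripper":0.056}]' >/dev/null
python3 -m pendant '[{"delta_pos":[0,-0.036,0.002],"rotation":[0,0,0],"gripper":0.056},{"delta_pos":[0,-0.036,0.002],"rotation":[0,0,0],"gripper":0.056},{"delta_pos":[0,0,0],"rotation":[0,0,0],"gripper":0.056},{"delta_pos":[0,0,0],"rotation":[0,0,0],"gripper":0.056}]' >/dev/null
python3 chk.py 5 0
python3 - <<'E'
from h import *
print(goto(-.046,-.09,.153),rot())
c=capture("top");f=c["frame"]
a=(slice(110,235),slice(150,300))
cv2.imwrite(f"pics/top_3.png",cv2.resize(cv2.cvtColor(f[a],cv2.COLOR_RGB2BGR),None,fx=4,fy=4,interpolation=cv2.INTER_CUBIC)[:600])
E
```

```text
t33.50 box(-54.9,90.5) z144.7  F box x0.4 y0.1 z-0.5 w0.042
   lean -0.76 tang -0.1 handle z 152.2 tip below 7.4
t34.40 box(-44.3,-89.5) z205.2  F box x-0.8 y-0.7 z-0.4 w0.056
   lean -0.59 tang -0.9 handle z 160.6 tip below -44.6
[ 0.05217542 -0.00053138 -0.00135251] [-0.001  -0.0064 -0.0007]
```

View pics/top_3.png

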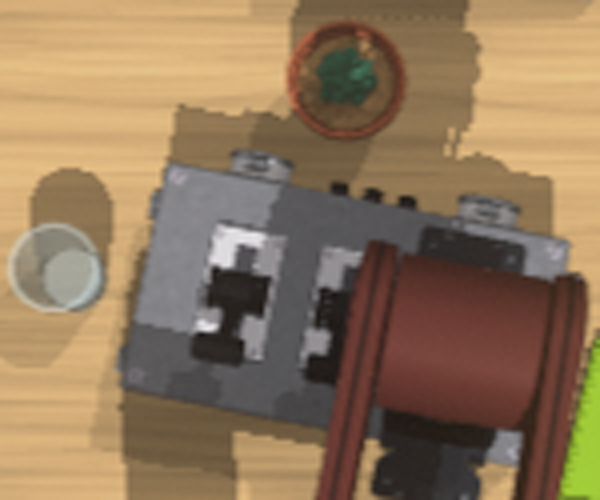

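Both bars lean off, with handles at (218,348) and (325,365), side by side. Lowering over the ball.

```bash
python3 -m pendant '[{"delta_pos":[0.01,0,-0.001],"rotation":[0,-0.006,0],"gripper":0.056},{"delta_pos":[0.01,0,0],"rotation":[0,0,0],"gripper":0.056},{"delta_pos":[0,0,0],"rotation":[0,0,0],"gripper":0.056}]' >/dev/null; python3 chk.py 4 0 &&
python3 -m pendant '[{"delta_pos":[0.01,0,0],"rotation":[0,0,0],"gripper":0.056},{"delta_pos":[0.01,0,0],"rotation":[0,0,0],"gripper":0.056},{"delta_pos":[0.01,0,0],"rotation":[0,0,0],"gripper":0.056},{"delta_pos":[0,0,0],"rotation":[0,0,0],"gripper":0.056}]' >/dev/null; python3 chk.py 4 -11 && 
python3 -m pendant '[{"delta_pos":[0,0,0.003],"rotation":[0,0,0],"gripper":0.056},{"delta_pos":[0,0,0.002],"rotation":[0,0,0],"gripper":0.056},{"delta_pos":[0,0,0],"rotation":[0,0,0],"gripper":0.056}]' >/dev/null; python3 chk.py 4 -11 && 
python3 -m pendant '[{"delta_pos":[0,0,0.002],"rotation":[0,0,0],"gripper":0.056},{"delta_pos":[0,0,0],"rotation":[0,0,0],"gripper":0.056}]' >/dev/null; python3 chk.py 8 -11 && 
python3 -m pendant '[{"delta_pos":[-0.0005,0,0.0015],"rotation":[0,0,0],"gripper":0.056},{"delta_pos":[0,0,0],"rotation":[0,0,0],"gripper":0.056}]' >/dev/null; python3 chk.py 8 -11 && 
python3 -m pendant '[{"delta_pos":[-0.001,0,0.0015],"rotation":[0,0,0],"gripper":0.056},{"delta_pos":[0,0,0],"rotation":[0,0,0],"gripper":0.056}]' >/dev/null; python3 chk.py 8 -11 && 
python3 -m pendant '[{"delta_pos":[-0.001,0,0.0015],"rotation":[0,0,0],"gripper":0.056},{"delta_pos":[0,0,0],"rotation":[0,0,0],"gripper":0.056}]' >/dev/null; python3 chk.py 8 -11 && 
python3 -m pendant '[{"delta_pos":[-0.001,0,0.0015],"rotation":[0,0,0],"gripper":0.056},{"delta_pos":[0,0,0],"rotation":[0,0,0],"gripper":0.056}]' >/dev/null; python3 chk.py 8 -11
```

```text
t34.75 box(-46.3,-88.3) z183.4  F box x-0.5 y-0.2 z-0.6 w0.056
   lean -0.62 tang -0.7 handle z 159.3 tip below -24.1
t35.15 box(-45.8,-89.2) z153.8  F box x-0.7 y0.4 z0.7 w0.056
   lean -0.79 tang -0.0 handle z 150.4 tip below -3.4
t35.45 box(-38.8,-89.2) z156.5  F box x-0.8 y-0.4 z-0.3 w0.056
   lean -0.67 tang -0.9 handle z 156.6 tip below 0.1
t35.65 box(-38.3,-89.2) z156.3  F box x-4.8 y-0.1 z3.4 w0.056
   lean -0.66 tang -1.7 handle z 157.0 tip below 0.7
t35.85 box(-37.9,-89.2) z156.3  F box x-7.8 y0.0 z4.7 w0.056
   lean -0.66 tang -3.3 handle z 157.3 tip below 0.9
t36.05 box(-37.3,-89.2) z156.9  F box x-9.8 y-0.1 z3.2 w0.056
   lean -0.65 tang -5.9 handle z 157.8 tip below 0.9
t36.25 box(-36.3,-89.2) z157.8  F box x-13.0 y0.3 z5.6 w0.056
   lean -0.63 tang -7.2 handle z 158.5 tip below 0.8
t36.45 box(-35.0,-89.2) z158.9  F box x-13.3 y0.2 z6.8 w0.056
   lean -0.61 tang -7.0 handle z 159.4 tip below 0.6
```

```bash
python3 -m pendant '[{"delta_pos":[0,0,-0.008],"rotation":[0,0,0],"gripper":0.056},{"delta_pos":[0.004,0,0],"rotation":[0,0,0],"gripper":0.056},{"delta_pos":[0.004,0,0],"rotation":[0,0,0],"gripper":0.056},{"delta_pos":[0,0,0],"rotation":[0,0,0],"gripper":0.056}]' >/dev/null; python3 chk.py 4 -11 &&
python3 -m pendant '[{"delta_pos":[0,0,0.002],"rotation":[0,0,0],"gripper":0.056},{"delta_pos":[0,0,0.002],"rotation":[0,0,0],"gripper":0.056},{"delta_pos":[0,0,0],"rotation":[0,0,0],"gripper":0.056}]' >/dev/null; python3 chk.py 8 -11 && 
python3 -m pendant '[{"delta_pos":[-0.001,0,0.002],"rotation":[0,0,0],"gripper":0.056},{"delta_pos":[0,0,0],"rotation":[0,0,0],"gripper":0.056}]' >/dev/null; python3 chk.py 8 -11 && 
python3 -m pendant '[{"delta_pos":[-0.001,0,0.0015],"rotation":[0,0,0],"gripper":0.056},{"delta_pos":[0,0,0],"rotation":[0,0,0],"gripper":0.056}]' >/dev/null; python3 chk.py 8 -11 && 
python3 -m pendant '[{"delta_pos":[-0.001,0,0.0015],"rotation":[0,0,0],"gripper":0.056},{"delta_pos":[0,0,0],"rotation":[0,0,0],"gripper":0.056}]' >/dev/null; python3 chk.py 8 -11 && 
python3 -m pendant '[{"delta_pos":[-0.001,0,0.0015],"rotation":[0,0,0],"gripper":0.056},{"delta_pos":[0,0,0],"rotation":[0,0,0],"gripper":0.056}]' >/dev/null; python3 chk.py 8 -11
```

```text
t36.85 box(-39.5,-89.2) z150.9  F box x-1.3 y0.4 z-0.1 w0.056
   lean -0.68 tang -1.1 handle z 156.1 tip below 5.2
t37.15 box(-36.0,-89.2) z151.4  F box x-4.2 y0.3 z2.1 w0.056
   lean -0.63 tang -2.2 handle z 158.8 tip below 7.3
t37.35 box(-35.3,-89.2) z151.9  F box x-8.4 y-0.2 z2.8 w0.056
   lean -0.62 tang -5.2 handle z 159.3 tip below 7.4
t37.55 box(-34.4,-89.2) z152.6  F box x-9.3 y-0.9 z3.8 w0.056
   lean -0.60 tang -5.5 handle z 159.9 tip below 7.2
t37.75 box(-33.1,-89.2) z153.7  F box x-11.2 y0.1 z4.9 w0.056
   lean -0.58 tang -6.6 handle z 160.7 tip below 7.0
t37.95 box(-31.7,-89.2) z154.8  F box x-12.4 y-1.7 z6.3 w0.056
   lean -0.56 tang -7.1 handle z 161.6 tip below 6.8
```

```bash
python3 -m pendant '[{"delta_pos":[-0.0025,0,0],"rotation":[0,0,0],"gripper":0.056},{"delta_pos":[0,0,0],"rotation":[0,0,0],"gripper":0.056}]' >/dev/null; python3 chk.py 8 -11 && 
python3 -m pendant '[{"delta_pos":[-0.0015,0,0.0015],"rotation":[0,0,0],"gripper":0.056},{"delta_pos":[0,0,0],"rotation":[0,0,0],"gripper":0.056}]' >/dev/null; python3 chk.py 8 -11 && 
python3 -m pendant '[{"delta_pos":[-0.001,0,0.0015],"rotation":[0,0,0],"gripper":0.056},{"delta_pos":[0,0,0],"rotation":[0,0,0],"gripper":0.056}]' >/dev/null; python3 chk.py 8 -11 && 
python3 -m pendant '[{"delta_pos":[-0.001,0,0.0015],"rotation":[0,0,0],"gripper":0.056},{"delta_pos":[0,0,0],"rotation":[0,0,0],"gripper":0.056}]' >/dev/null; python3 chk.py 8 -11 && 
python3 -m pendant '[{"delta_pos":[-0.001,0,0.0015],"rotation":[0,0,0],"gripper":0.056},{"delta_pos":[0,0,0],"rotation":[0,0,0],"gripper":0.056}]' >/dev/null; python3 chk.py 8 -11 && 
python3 -m pendant '[{"delta_pos":[-0.001,0,0.0015],"rotation":[0,0,0],"gripper":0.056},{"delta_pos":[0,0,0],"rotation":[0,0,0],"gripper":0.056}]' >/dev/null; python3 chk.py 8 -11 && 
python3 -m pendant '[{"delta_pos":[-0.001,0,0.0015],"rotation":[0,0,0],"gripper":0.056},{"delta_pos":[0,0,0],"rotation":[0,0,0],"gripper":0.056}]' >/dev/null; python3 chk.py 8 -11 && 
python3 -m pendant '[{"delta_pos":[-0.001,0,0.0015],"rotation":[0,0,0],"gripper":0.056},{"delta_pos":[0,0,0],"rotation":[0,0,0],"gripper":0.056}]' >/dev/null; python3 chk.py 8 -11
```

```text
t38.15 box(-30.4,-89.2) z157.1  F box x-6.4 y-0.8 z-0.8 w0.056
   lean -0.54 tang -5.9 handle z 162.4 tip below 5.3
t38.35 box(-28.7,-89.1) z158.6  F box x-6.6 y-0.3 z-0.7 w0.056
   lean -0.52 tang -6.1 handle z 163.4 tip below 4.8
t38.55 box(-27.4,-89.1) z159.6  F box x-6.8 y-0.2 z-0.1 w0.056
   lean -0.50 tang -6.0 handle z 164.2 tip below 4.6
t38.75 box(-25.9,-89.1) z160.6  F box x-6.0 y-0.2 z0.6 w0.056
   lean -0.48 tang -5.1 handle z 165.0 tip below 4.3
t38.95 box(-24.3,-89.1) z161.7  F box x-7.1 y0.9 z0.4 w0.056
   lean -0.46 tang -6.2 handle z 165.8 tip below 4.0
t39.15 box(-22.8,-89.2) z162.8  F box x-6.7 y0.6 z-0.2 w0.056
   lean -0.44 tang -6.2 handle z 166.5 tip below 3.7
t39.35 box(-21.3,-89.1) z163.8  F box x-6.4 y0.0 z1.7 w0.056
   lean -0.42 tang -5.2 handle z 167.2 tip below 3.4
t39.55 box(-19.7,-89.1) z164.8  F box x-6.2 y-0.0 z-0.3 w0.056
   lean -0.39 tang -5.8 handle z 167.9 tip below 3.0
```

```bash
python3 -m pendant '[{"delta_pos":[0,0,0.0015],"rotation":[0,0,0],"gripper":0.056},{"delta_pos":[0,0,0],"rotation":[0,0,0],"gripper":0.056}]' >/dev/null; python3 chk.py 8.5 -11 && 
python3 -m pendant '[{"delta_pos":[0,0,0.0015],"rotation":[0,0,0],"gripper":0.056},{"delta_pos":[0,0,0],"rotation":[0,0,0],"gripper":0.056}]' >/dev/null; python3 chk.py 8.5 -11 && 
python3 -m pendant '[{"delta_pos":[0,0,0.0015],"rotation":[0,0,0],"gripper":0.056},{"delta_pos":[0,0,0],"rotation":[0,0,0],"gripper":0.056}]' >/dev/null; python3 chk.py 8.5 -11 && 
python3 -m pendant '[{"delta_pos":[-0.0005,0,0.003],"rotation":[0,0,0],"gripper":0.056},{"delta_pos":[-0.0005,0,0.003],"rotation":[0,0,0],"gripper":0.056},{"delta_pos":[0,0,0],"rotation":[0,0,0],"gripper":0.056}]' >/dev/null; python3 chk.py 8.5 -11 && 
python3 -m pendant '[{"delta_pos":[-0.0005,0,0.003],"rotation":[0,0,0],"gripper":0.056},{"delta_pos":[-0.0005,0,0.003],"rotation":[0,0,0],"gripper":0.056},{"delta_pos":[0,0,0.003],"rotation":[0,0,0],"gripper":0.056},{"delta_pos":[0,0,0],"rotation":[0,0,0],"gripper":0.056}]' >/dev/null; python3 chk.py 8.5 -11 && 
python3 -m pendant '[{"delta_pos":[0,0,0.003],"rotation":[0,0,0],"gripper":0.056},{"delta_pos":[0,0,0.003],"rotation":[0,0,0],"gripper":0.056},{"delta_pos":[0,0,0.003],"rotation":[0,0,0],"gripper":0.056},{"delta_pos":[0,0,0],"rotation":[0,0,0],"gripper":0.056}]' >/dev/null; python3 chk.py 8.5 -11
```

```text
t39.75 box(-18.7,-89.1) z165.2  F box x-9.2 y-0.3 z4.9 w0.056
   lean -0.38 tang -6.7 handle z 168.3 tip below 3.1
t39.95 box(-17.1,-89.1) z165.5  F box x-8.7 y-0.8 z6.3 w0.056
   lean -0.36 tang -5.9 handle z 168.9 tip below 3.4
t40.15 box(-15.5,-89.1) z165.6  F box x-9.4 y-0.6 z6.4 w0.056
   lean -0.34 tang -6.7 handle z 169.5 tip below 3.8
t40.45 box(-8.8,-89.1) z166.8  F box x-7.5 y0.9 z5.4 w0.056
   lean -0.25 tang -5.9 handle z 171.5 tip below 4.7
t40.85 box(0.5,-89.1) z167.8  F box x-5.7 y0.2 z5.6 w0.056
   lean -0.13 tang -4.9 handle z 173.3 tip below 5.5
t41.25 box(9.7,-89.1) z167.8  F box x-6.0 y-0.1 z4.4 w0.056
   lean -0.02 tang -5.9 handle z 174.0 tip below 6.2
```

```bash
python3 -m pendant '[{"delta_pos":[0,0,0.003],"rotation":[0,0,0],"gripper":0.056},{"delta_pos":[0,0,0.003],"rotation":[0,0,0],"gripper":0.056},{"delta_pos":[0,0,0.003],"rotation":[0,0,0],"gripper":0.056},{"delta_pos":[0,0,0],"rotation":[0,0,0],"gripper":0.056}]' >/dev/null; python3 chk.py 8.5 -11 &&
python3 -m pendant '[{"delta_pos":[0,0,0.003],"rotation":[0,0,0],"gripper":0.056},{"delta_pos":[0.0005,0,0.003],"rotation":[0,0,0],"gripper":0.056},{"delta_pos":[0.0005,0,0.003],"rotation":[0,0,0],"gripper":0.056},{"delta_pos":[0,0,0],"rotation":[0,0,0],"gripper":0.056}]' >/dev/null; python3 chk.py 8.5 -11 &&
python3 -m pendant '[{"delta_pos":[0.001,0,0.003],"rotation":[0,0,0],"gripper":0.056},{"delta_pos":[0.001,0,0.003],"rotation":[0,0,0],"gripper":0.056},{"delta_pos":[0.001,0,0.003],"rotation":[0,0,0],"gripper":0.056},{"delta_pos":[0,0,0],"rotation":[0,0,0],"gripper":0.056}]' >/dev/null; python3 chk.py 8.5 -11 &&
python3 -m pendant '[{"delta_pos":[0.001,0,0.002],"rotation":[0,0,0],"gripper":0.056},{"delta_pos":[0.001,0,0.002],"rotation":[0,0,0],"gripper":0.056},{"delta_pos":[0.001,0,0.002],"rotation":[0,0,0],"gripper":0.056},{"delta_pos":[0,0,0],"rotation":[0,0,0],"gripper":0.056}]' >/dev/null; python3 chk.py 8.5 -11
```

```text
t41.65 box(18.9,-89.1) z167.8  F box x-5.0 y0.7 z3.9 w0.056
   lean 0.10 tang -5.4 handle z 173.6 tip below 5.8
t42.05 box(28.0,-89.1) z166.7  F box x-3.0 y-0.3 z2.7 w0.056
   lean 0.21 tang -3.5 handle z 172.2 tip below 5.5
t42.45 box(37.2,-89.1) z163.6  F box x-4.0 y0.5 z3.0 w0.057
   lean 0.33 tang -4.8 handle z 169.6 tip below 6.0
t42.85 box(43.3,-89.1) z160.4  F box x-4.4 y-0.0 z2.1 w0.056
   lean 0.42 tang -4.8 handle z 167.2 tip below 6.8
```

```bash
python3 -m pendant '[{"delta_pos":[0.001,0,0.002],"rotation":[0,0,0],"gripper":0.056},{"delta_pos":[0.001,0,0.002],"rotation":[0,0,0],"gripper":0.056},{"delta_pos":[0.001,0,0.002],"rotation":[0,0,0],"gripper":0.056},{"delta_pos":[0,0,0],"rotation":[0,0,0],"gripper":0.056}]' >/dev/null; python3 chk.py 8.5 -11 &&
python3 -m pendant '[{"delta_pos":[0.001,0,0.002],"rotation":[0,0,0],"gripper":0.056},{"delta_pos":[0.001,0,0.002],"rotation":[0,0,0],"gripper":0.056},{"delta_pos":[0,0,0],"rotation":[0,0,0],"gripper":0.056}]' >/dev/null; python3 chk.py 8.5 -11 &&
python3 -m pendant '[{"delta_pos":[0.001,0,0.0015],"rotation":[0,0,0],"gripper":0.056},{"delta_pos":[0,0,0],"rotation":[0,0,0],"gripper":0.056}]' >/dev/null; python3 chk.py 8 -11 && 
python3 -m pendant '[{"delta_pos":[0.001,0,0.0015],"rotation":[0,0,0],"gripper":0.056},{"delta_pos":[0,0,0],"rotation":[0,0,0],"gripper":0.056}]' >/dev/null; python3 chk.py 8 -11 && 
python3 -m pendant '[{"delta_pos":[0.001,0,0.0015],"rotation":[0,0,0],"gripper":0.056},{"delta_pos":[0,0,0],"rotation":[0,0,0],"gripper":0.056}]' >/dev/null; python3 chk.py 8 -11 && 
python3 -m pendant '[{"delta_pos":[0.0005,0,0.001],"rotation":[0,0,0],"gripper":0.056},{"delta_pos":[0,0,0],"rotation":[0,0,0],"gripper":0.056}]' >/dev/null; python3 chk.py 8 -11
```

```text
t43.25 box(49.4,-89.1) z157.4  F box x-3.5 y0.4 z2.2 w0.056
   lean 0.50 tang -4.2 handle z 164.2 tip below 6.8
t43.55 box(53.3,-89.1) z155.5  F box x-3.8 y-0.7 z2.6 w0.056
   lean 0.56 tang -4.6 handle z 161.9 tip below 6.4
t43.75 box(54.7,-89.1) z154.6  F box x-3.1 y-0.3 z2.2 w0.056
   lean 0.58 tang -3.8 handle z 161.0 tip below 6.4
t43.95 box(56.2,-89.1) z153.6  F box x-3.6 y-0.4 z2.5 w0.056
   lean 0.60 tang -4.4 handle z 160.0 tip below 6.5
t44.15 box(57.7,-89.1) z152.6  F box x-4.6 y-0.5 z3.4 w0.056
   lean 0.62 tang -5.7 handle z 158.9 tip below 6.3
t44.35 box(58.6,-89.1) z152.1  F box x-4.4 y-0.7 z3.0 w0.056
   lean 0.64 tang -5.3 handle z 158.3 tip below 6.1
```

```bash
python3 -m pendant '[{"delta_pos":[0.0005,0,0.001],"rotation":[0,0,0],"gripper":0.056},{"delta_pos":[0,0,0],"rotation":[0,0,0],"gripper":0.056}]' >/dev/null; python3 chk.py 9 -11 && 
python3 -m pendant '[{"delta_pos":[0.0005,0,0.001],"rotation":[0,0,0],"gripper":0.056},{"delta_pos":[0,0,0],"rotation":[0,0,0],"gripper":0.056}]' >/dev/null; python3 chk.py 9 -11 && 
python3 -m pendant '[{"delta_pos":[0.0005,0,0.001],"rotation":[0,0,0],"gripper":0.056},{"delta_pos":[0,0,0],"rotation":[0,0,0],"gripper":0.056}]' >/dev/null; python3 chk.py 9 -11 && 
python3 -m pendant '[{"delta_pos":[0.0005,0,0.001],"rotation":[0,0,0],"gripper":0.056},{"delta_pos":[0,0,0],"rotation":[0,0,0],"gripper":0.056}]' >/dev/null; python3 chk.py 9 -11 && 
python3 -m pendant '[{"delta_pos":[0.0005,0,0.001],"rotation":[0,0,0],"gripper":0.056},{"delta_pos":[0,0,0],"rotation":[0,0,0],"gripper":0.056}]' >/dev/null; python3 chk.py 9 -11
```

```text
t44.55 box(59.1,-89.1) z151.6  F box x-5.8 y-0.5 z4.3 w0.056
   lean 0.65 tang -7.2 handle z 157.9 tip below 6.3
t44.75 box(59.5,-89.1) z151.1  F box x-8.5 y-1.5 z6.7 w0.056
   lean 0.65 tang -10.8 handle z 157.6 tip below 6.5
t44.75 box(59.5,-89.1) z151.1  F box x-8.5 y-1.5 z6.7 w0.056
   lean 0.65 tang -10.8 handle z 157.6 tip below 6.5
t44.75 box(59.5,-89.1) z151.1  F box x-8.5 y-1.5 z6.7 w0.056
   lean 0.65 tang -10.8 handle z 157.6 tip below 6.5
t44.75 box(59.5,-89.1) z151.1  F box x-8.5 y-1.5 z6.7 w0.056
   lean 0.65 tang -10.8 handle z 157.6 tip below 6.5
```

The ball is hard on its end stop. Now I let go, lift clear and look.

```bash
python3 -m pendant '[{"delta_pos":[0,0,-0.006],"rotation":[0,0,0],"gripper":0.056},{"delta_pos":[0,0,-0.006],"rotation":[0,0,0],"gripper":0.056},{"delta_pos":[0,0,0],"rotation":[0,0,0],"gripper":0.056}]' >/dev/null; python3 chk.py 3 0 &&
python3 -m pendant '[{"delta_pos":[-0.03,0,0],"rotation":[0,0,0],"gripper":0.056},{"delta_pos":[-0.03,0,0],"rotation":[0,0,0],"gripper":0.056},{"delta_pos":[-0.03,0,0],"rotation":[0,0,0],"gripper":0.056},{"delta_pos":[-0.03,0,0],"rotation":[0,0,0],"gripper":0.056},{"delta_pos":[0,-0.035,-0.03],"rotation":[0,0,0],"gripper":0.056}]' >/dev/null
python3 -m pendant '[{"delta_pos":[0,-0.035,-0.03],"rotation":[0,0,0],"gripper":0.056},{"delta_pos":[0,-0.035,-0.03],"rotation":[0,0,0],"gripper":0.056},{"delta_pos":[0,-0.035,-0.03],"rotation":[0,0,0],"gripper":0.056},{"delta_pos":[0,-0.035,-0.03],"rotation":[0,0,0],"gripper":0.056},{"delta_pos":[0,-0.035,0],"rotation":[0,0,0],"gripper":0.056}]' >/dev/null
python3 -m pendant '[{"delta_pos":[0,-0.035,0],"rotation":[0,0,0],"gripper":0.056},{"delta_pos":[0,-0.035,0],"rotation":[0,0,0],"gripper":0.056},{"delta_pos":[0,0,0],"rotation":[0,0,0],"gripper":0.056}]' >/dev/null
python3 chk.py 5 0
python3 - <<'E'
from h import *
for n in ("top","scene"):
    c=capture(n);f=c["frame"];w=cloud(c)
    m=((w[...,2]>.125)&(w[...,2]<.2)).astype(np.uint8)
    nl,lab,S,ce=cv2.connectedComponentsWithStats(m)
    for k in range(1,nl):
        P=w[lab==k];P=P[P[:,2]>.15]
        if len(P)>10 and abs(tb(P.mean(0))).max()<.13:
            b=np.array([tb(p) for p in P]);print(n,(b.min(0)*1000).round(1),(b.max(0)*1000).round(1),P[:,2].max().round(3))
    a=(slice(110,235),slice(150,300)) if n=="top" else (slice(120,275),slice(170,355))
    cv2.imwrite(f"pics/{n}_4.png",cv2.resize(cv2.cvtColor(f[a],cv2.COLOR_RGB2BGR),None,fx=4,fy=4,interpolation=cv2.INTER_CUBIC)[:600])
E
```

```text
t45.05 box(48.4,-89.1) z151.1  F box x0.0 y-0.3 z0.3 w0.056
   lean 0.65 tang -0.2 handle z 157.7 tip below 6.6
t46.35 box(-101.5,-373.1) z271.1  F box x-0.9 y-0.0 z0.3 w0.056
   lean -1.57 tang 0.3 handle z 94.0 tip below -177.1
top [  28.5 -105.1] [ 63.7 -72.4] 0.178
top [-62.7  71.3] [-36.3 110.6] 0.17
top [-62.3 -18.7] [-39.8  20.5] 0.17
scene [-61.2 -21.8] [-40.4  19.7] 0.169
scene [  35.1 -105.5] [ 67.5 -73.5] 0.176
scene [-61.4  70.6] [-39.5 108.8] 0.169
```

View pics/top_4.png

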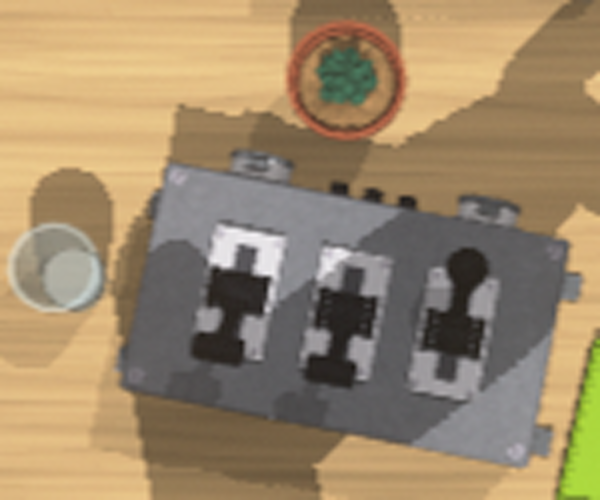

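View pics/scene_4.png

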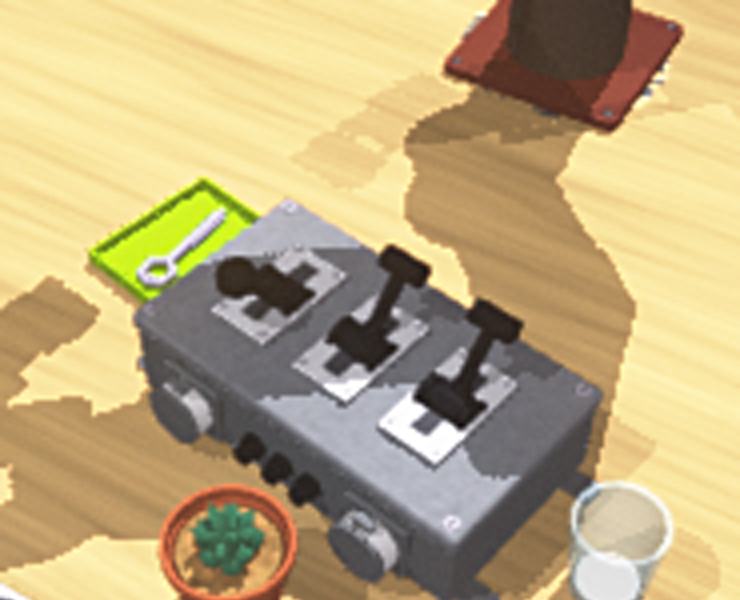

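Both bars lean off, with handles at (218,348) and (330,368) in the top crop. The ball leans on, at (466,265). The tumbler, plant, tray and opener have not moved.

```bash
python3 -c "
from rig import *
print(close_job())"
```

```text
the job is handed in; nothing more can be done
None
```

The power box is changed over to battery: both bar switches are fully off on their stops, the ball switch is fully on, and the arm is clear. I handed the job in at about 46.5 s; no verdict is reported.

- **Finding the order:** I tried the left bar first. It went solid after about 0.17 rad of play, where I stopped at about 12 N tangential, so I pushed it back to on.
- **Bars:** I then swung the middle bar off, then the left bar. Each stalled against its stop at about 9.5 N tangential.
- **Ball:** It then moved past its play at about 6 N, so the interlock had released it. It came up hard on its on end at about 11 N.
- **Forces:** Tangential force stayed at or below 12 N. On the first push at the ball my finger sat too high on it and the total force reached about 15 N. I backed off, lowered the finger and pushed again.
- **Last checks:** The final pictures and depth put both bar handles about 51 mm to the off side of the pivot line and the ball about 50 mm to the on side, with the handle tops at the right heights. The tumbler, plant, tray and opener look unmoved; I did not compare the tub, rack and screwdriver, which were away from where the arm worked.
- **Disagreement:** While I was pushing, the fingertips suggested the bars leaned 0.73 rad at their stops, a little past the stated 0.59–0.71. The camera gave about 0.69. I put the difference down to springiness and where the finger touched.

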